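# Make up a carbon kit and an ash kit

### The job

Make up the two sample kits from the stock set out on the bench. Blue tray (carbon determination): stand the white-capped vial in the small round well and lay the combustion boat in the long slot; orange tray (ash determination): stand the black-capped vial in the small round well, the crucible in the wide round seat, and put the porcelain lid on the crucible. Keep the vials upright all the time, and leave the matchbox and the rubber stopper where they stand.

Things in the scene. Friction and masses are not known exactly. Their poses are not given: they have to be found in the camera images.
- blue_tray: BLUE fixed kit tray, block 110 x 150 x 24 mm (x, y, z), low handle loop 22 mm beyond each y end. Origin: centre of underside, on the table; tray x points away from the robot at yaw 0. Pockets as tray x, y (mm): small round vial well (25, 42), 29 dia, floor z 6; wide round crucible seat (25, -38), 38 dia, floor z 14; boat slot (-30, 0), 93 along y x 31 along x, floor z 19.
- orange_tray: ORANGE fixed kit tray, block 110 x 150 x 24 mm (x, y, z), handles and pockets as on the blue one. Origin: centre of underside, on the table; tray x points away from the robot at yaw 0. Pockets as tray x, y (mm): small round vial well (25, 42), 29 dia, floor z 6; wide round crucible seat (25, -38), 38 dia, floor z 14; boat slot (-30, 0), 93 along y x 31 along x, floor z 19.
- white_cap_vial: Loose upright glass sample vial with a WHITE screw cap, 50 mm tall, body 21 mm diameter up to 39 mm, cap 19 mm diameter above. Origin: centre of its underside, z up. All the stock stands at the start on a flat glass plate 4 mm thick, so undersides are at z = 4 mm.
- black_cap_vial: Loose upright glass sample vial with a BLACK screw cap, same size as the white-capped one (50 mm tall, 21 mm diameter, cap 19 mm). Origin: centre of its underside, z up.
- boat: Loose ceramic combustion boat (a small pale trough), 82 mm long along its x, 21 mm wide along its y, 12 mm high. Origin: centre of its underside. To be gripped across its width. Either end may go either way in the slot.
- crucible: Loose white porcelain crucible, an open cup 32 mm tall, 26 mm diameter at the foot widening to 42 mm at the rim. Origin: centre of its underside, z up.
- porcelain_lid: Loose white porcelain crucible lid, knob up: flange 45 mm diameter, under it a boss 27 mm diameter, 4 mm deep that drops into the crucible's mouth; knob 13 to 14 mm diameter, 9 to 24 mm above the origin. Origin: centre of the boss's underside (on the glass plate at the start; 28 mm above the crucible's underside when home). z up.
- matchbox: Bystander: box of matches lying flat among the stock, 35 x 50 x 15 mm. Origin: centre of its underside. Not to be disturbed.
- rubber_stopper: Bystander: dark bored rubber stopper, 31 mm diameter, 26 mm tall, standing among the stock. Origin: centre of its underside. Not to be disturbed.
There are look-alikes about, which are no part of the job. There is more than one size of the black_cap_vial; the one meant has the size given above.

How it is judged:
At the end, for the whole second after the job is handed in: Blue tray: white-capped vial upright in the vial well, boat flat in the slot. Orange tray: black-capped vial upright in the vial well, crucible upright in its seat, each on the pocket floor within 10 mm of its centre, and the lid flat on the crucible within 8 mm of centre. All released, at rest (x of white_cap_vial in the frame of blue_tray between 0.015 and 0.035 m and y of white_cap_vial in the frame of blue_tray between 0.032 and 0.052 m and height (world z) of each of white_cap_vial, black_cap_vial below 0.011 m and angle between each of white_cap_vial, black_cap_vial's own z axis and vertical below 0.2 rad and x of boat in the frame of blue_tray between -0.04 and -0.02 m and y of boat in the frame of blue_tray between -0.01 and 0.01 m and height (world z) of boat below 0.0215 m and angle between boat's own z axis and vertical below 0.12 rad and x of black_cap_vial in the frame of orange_tray between 0.015 and 0.035 m and y of black_cap_vial in the frame of orange_tray between 0.032 and 0.052 m and x of crucible in the frame of orange_tray between 0.015 and 0.035 m and y of crucible in the frame of orange_tray between -0.048 and -0.028 m and height (world z) of crucible below 0.018 m and angle between each of crucible, porcelain_lid's own z axis and vertical below 0.15 rad and horizontal distance between porcelain_lid and crucible below 0.008 m and z of porcelain_lid in the frame of crucible between 0.024 and 0.031 m and linear speed of each of white_cap_vial, black_cap_vial, boat, crucible, porcelain_lid below 0.02 m/s); the robot touches nothing.
It fails at once if a vial is tipped over or laid down (more than about 45 degrees) (angle between any of white_cap_vial, black_cap_vial's own z axis and vertical above 0.8 rad).
It fails at once if the matchbox or the rubber stopper is shifted by more than 20 mm (distance of any of matchbox, rubber_stopper from where it was at the start of the episode above 0.02 m).
It also fails if it takes over 125 s, if anything falls off the work surface, if the arm or the gripper's body presses on something with over 40 N, if the wrist force passes 120 N, or if a joint passes its speed limit or range.

### The arm

A 7-joint arm with a two-finger parallel gripper is mounted at the origin on a cart in front of the work surface, level with it; the furniture and walls round the work are solid. World frame = base frame: x ahead of the robot, y to its left, z up, the work surface at z = 0. Lengths are in m, angles in rad, forces in N, time in s.
With the tool pointing down it reaches from about 0.4 to 0.85 m from the base axis. Payload 10.4 kg.
Tool frame: the origin (TCP) lies between the finger pads; the fingertips stand tcp_to_tips ahead of it and the grasp point (between the pads) lies 8 mm behind it (tcp_to_tips is the distance from the TCP to the fingertips, in m); z points along the fingers, y is the line along which they close (so a half turn about z gives the same grasp; the last joint's range is limited). The gripper opens to 85 mm and grips with 20 to 120 N. Pads are 22 mm wide; open, the fingers measure 114 mm over their backs; the gripper's body (76 mm by 85 mm) begins 54 mm behind the grasp point. The pads swing forward as they close: fully open they stand 13 mm farther back than shut.
Start: joints at [-0.023, 0.332, -0.065, 1.46, 0.022, 1.35, -0.088], TCP at [0.625, 0, 0.242] pointing down, gripper open.
Joint ranges: [-2.6, 2.6], [-0.5, 2.12], [-1.47, 1.34], [0.16, 2.42], [-1.27, 4.41], [0.06, 2.06], [-2.6, 2.6]. Speed limits (rad/s): [2.22, 2.22, 2.79, 2.79, 3.14, 3.14, 3.14].

### API

Orientations are given as a unit quaternion [x, y, z, w].
In Python, from workcell import * gives the robot as it stands.
- The arm moves only by the tool apply_moves, never from a script. Its argument "rows" is a list of rows, each an object of numbers: "x", "y", "z": the shift along the tool's x, y, z in mm; "ax", "ay", "az": the turn, a rotation vector about the tool's x, y, z in degrees; "gripper": the closure, from 0 (fully open) to 1 (shut). A call has 1 to 5 rows; each row shifts and turns the commanded pose from where the row before left it, along the tool's axes as they then stand; what a row does not reach is not made up. A row lasts 1/12 s, in which the tool goes at most 41.7 mm and 7.16 degrees, less where a joint would pass 70% of its speed; a pose out of reach is approached as far as the arm can. A call with a gripper value outside its range is refused whole. The fingers move at their own pace and stop on an object; "newtons" is the grip in N (left out, the last holds). Time passes only in rows, so rows that do not move let the fingers close. It gives the time, the measured TCP pose, the force, the opening and the grip force at its end, in the units of the state.
- get_obs(): the state, without advancing time (a new reading comes with each control period).
- camera(name): name is "scene" or "side" or "wrist"; returns a dict with "color" (400x640x3 uint8, red, green, blue), "fov_y" (degrees; the focal length in pixels is half the picture's height over the tangent of half this angle, whatever the lens; pixels are square), "cx", "cy" (the principal point, pixels), "rvec" (rotation vector, rad) and "tvec" (3), from world to camera coordinates, as OpenCV has them. Camera axes: x right, y down, z forward; pixel columns grow to the right and rows downward; lengths in m; the calibration is good to about 2 mm. A picture is of the moment at which its call begins. There is no depth.
- hand_in(): hands the job in; it is judged then, once.
The state is a dict: "clock": time; "joint_pos": joint angles; "joint_velocities": joint speeds; "tau": joint torques, N m; "position": TCP position; "ee_rot": TCP orientation; "ft_force": force on the tool from outside, world axes, zero at the start; "torque": the same for the moment, N m; "grip_width": opening from 0.0 (shut) to 1.0 (fully open); "grasp_force": force on a finger pad.
Only numpy, scipy, OpenCV 4.12 (cv2) and the standard library are available. Lean on these libraries where they do the work, as an engineer would, in place of code of your own. Each camera call takes 0.05 s, during which the arm holds its last target. There are 200 camera calls.

## Working session

There is one attempt and no reset: what is moved stays moved. The work goes in short steps, Python scripts to look and compute and a tool call to move; the robot and the scene stay as the last step left them, time stands still between calls to the robot, and variables do not carry over. Pictures are saved under pics/ and viewed, at most 14 in all, crops included, and the job is handed in when it is done.

Besides the shell and the picture viewer there is one more tool, called as name(argument=value, ...) on one line, values as JSON. apply_moves: Moves the arm, as the interface text tells. Its arguments: {"type":"object","properties":{"rows":{"type":"array","items":{"type":"object","properties":{"x":{"type":"number"},"y":{"type":"number"},"z":{"type":"number"},"ax":{"type":"number"},"ay":{"type":"number"},"az":{"type":"number"},"gripper":{"type":"number"}}}},"newtons":{"type":"number"}},"required":["rows"]}

```bash
ls; mkdir -p pics
cat > h.py <<'E'
from workcell import *
import numpy as np, cv2
from scipy.spatial.transform import Rotation as R
def snap(name,fn,crop=None,s=1):
    c=camera(name); im=c['color'][:,:,::-1]
    np.savez('cam_%s.npz'%name,**c)
    cv2.imwrite('full_%s.png'%name,im)
    if crop: a,b,w,h=crop; im=im[b:b+h,a:a+w]
    cv2.imwrite('pics/'+fn,cv2.resize(im,None,fx=s,fy=s,interpolation=cv2.INTER_CUBIC))
    return c
def K(c):
    f=200/np.tan(np.radians(float(c['fov_y']))/2); return f
def world(c,u,v,z):
    f=K(c); Rm=cv2.Rodrigues(np.array(c['rvec'],float))[0]; t=np.array(c['tvec'],float).ravel()
    d=Rm.T@np.array([(u-c['cx'])/f,(v-c['cy'])/f,1]); o=-Rm.T@t
    return o+d*(z-o[2])/d[2]
def pix(c,p):
    f=K(c); Rm=cv2.Rodrigues(np.array(c['rvec'],float))[0]; q=Rm@np.array(p)+np.array(c['tvec'],float).ravel()
    return f*q[0]/q[2]+c['cx'],f*q[1]/q[2]+c['cy']
E
python3 - <<'E'
from h import *
for n in ('scene','side','wrist'):
    c=snap(n,n+'0.png'); Rm=cv2.Rodrigues(np.array(c['rvec'],float))[0]
    print(n,c['fov_y'],c['cx'],c['cy'],-Rm.T@np.array(c['tvec']).ravel(),Rm[2], [k for k in c])
o=get_obs(); print(o)
E
```

```text
pics
scene 43.94152616737578 314.9414102427649 196.0918112161978 [-0.35654186 -0.56584524  0.74550682] [ 0.71418002  0.39235872 -0.57965639] ['color', 'fov_y', 'cx', 'cy', 'rvec', 'tvec']
side 49.95746779401905 325.21985426524276 199.6007410228005 [ 0.16906104 -0.98887586  0.73926537] [ 0.29688743  0.75967919 -0.57857185] ['color', 'fov_y', 'cx', 'cy', 'rvec', 'tvec']
wrist 62.488509001943015 316.91601060427655 204.07690646846794 [0.62463185 0.08243344 0.37471383] [-0.0025744  -0.32149337 -0.94690833] ['color', 'fov_y', 'cx', 'cy', 'rvec', 'tvec']
{'clock': 0.15, 'joint_pos': array([-0.02258644,  0.33276126, -0.06468408,  1.46074638,  0.0215449 ,
        1.34989793, -0.08847335]), 'joint_velocities': array([-4.28033959e-05, -2.30915630e-03,  1.99853870e-04, -1.73606755e-03,
       -3.02354046e-04, -4.03798245e-04,  4.37684829e-04]), 'tau': array([ 1.13752249e-03, -6.25829744e+01,  4.95374459e-02, -3.91853535e+01,
        1.63436425e-02,  7.44175835e-03, -2.63868424e-05]), 'position': array([6.24726582e-01, 3.86743891e-07, 2.41678019e-01]), 'ee_rot': array([ 7.07105675e-01,  7.07107665e-01, -3.96047092e-04, -3.96800182e-04]), 'ft_force': array([ 0.93043469,  0.57358166, -0.24348226]), 'torque': array([0.03390335, 0.02570007, 0.00397437]), 'grasp_force': 0.0, 'grip_width': 0.9996996330071034}
```

View pics/scene0.png

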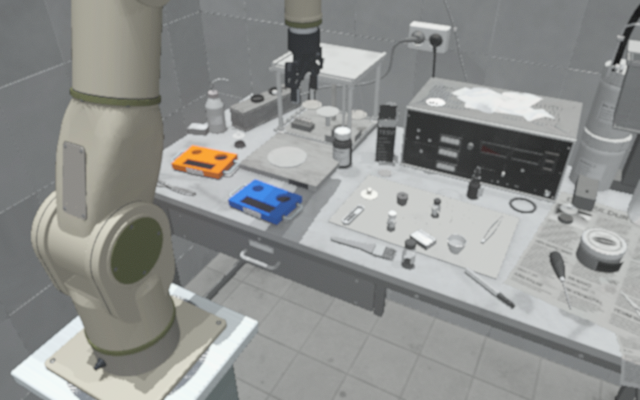

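View pics/side0.png

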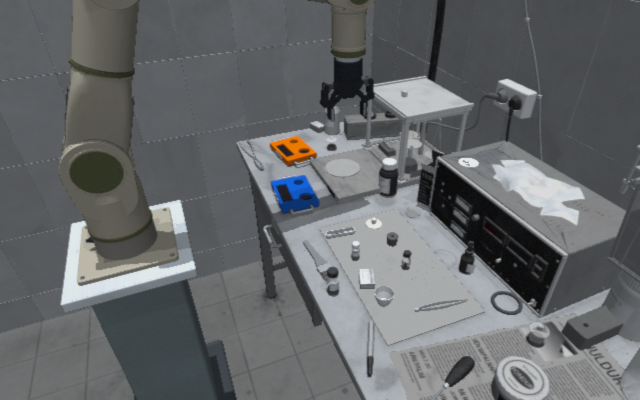

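View pics/wrist0.png

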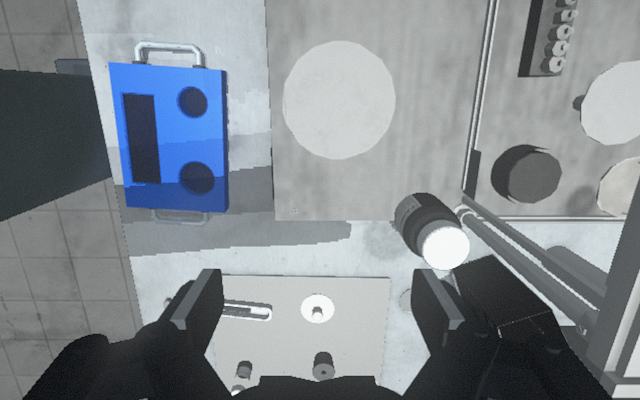

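Scene: the stock lies on a glass plate at about (420,230), the blue tray at (265,200) and the orange one at (205,160). Black-capped candidates in the side view are (407,259) on the plate, (333,280) beside the plate and the big dark bottle (467,257). I need an enlarged view.

Run:
```python
from h import *
im=cv2.imread('full_side.png')[205:325,305:465]; cv2.imwrite('pics/s1.png',cv2.resize(im,None,fx=5,fy=5,interpolation=cv2.INTER_CUBIC))
im=cv2.imread('full_side.png')[130:220,235:355]; cv2.imwrite('pics/s2.png',cv2.resize(im,None,fx=6,fy=6,interpolation=cv2.INTER_CUBIC))
```

```text
(no output)
```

View pics/s1.png

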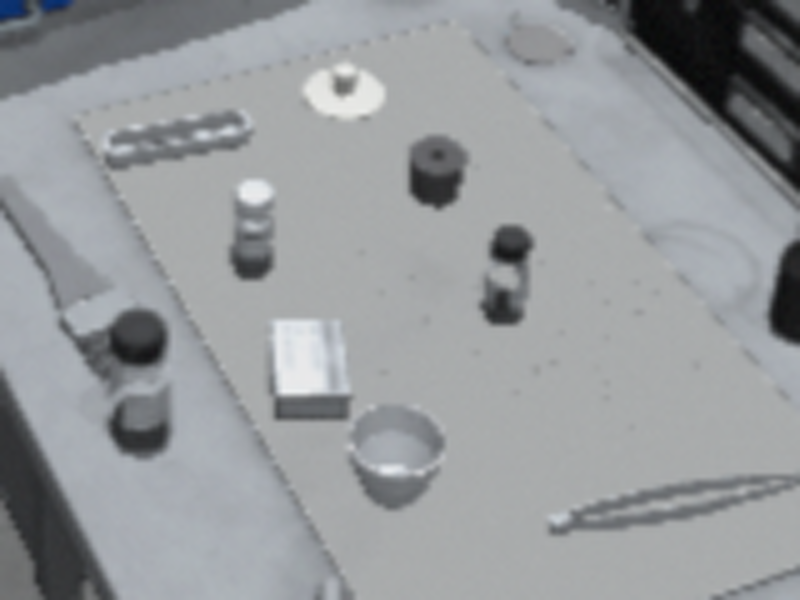

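View pics/s2.png

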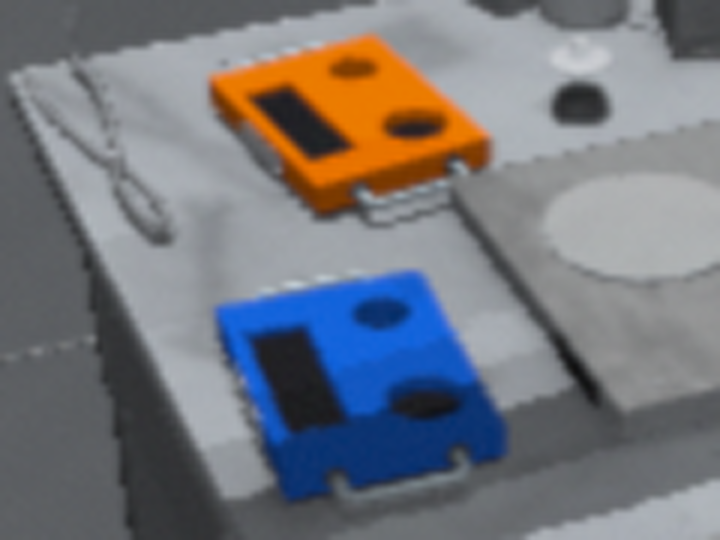

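Crop s1: white vial cap (255,188), lid knob (344,73), boat (177,135), crucible rim (397,440). The black-capped vial at (510,275) stands on the plate and matches the white vial in size, so it is the one meant. The one at (138,380) is clearly bigger and off the plate. Crop s2 shows the tray pockets.

Run:
```python
from h import *
c=dict(np.load('cam_side.npz'))
P=dict(white=(255,188,.054),black=(513,236,.054),black_base=(502,316,.004),bigblack=(138,328,.07),knob=(344,73,.028),flange=(344,94,.011),cruc=(397,437,.036),boat=(177,135,.016),b1=(110,151,.016),b2=(246,118,.016),stop=(437,150,.030),mb1=(273,320,.019),mb2=(341,319,.019),mb3=(350,397,.019),mb4=(277,400,.019))
for k,(u,v,z) in P.items(): print(k,np.round(world(c,305+(u-2)/5,205+(v-2)/5,z),4))
Q=dict(owell=(354,68),oseat=(416,125),os1=(253,97),os2=(283,86),os3=(352,148),os4=(312,158),bwell=(381,313),bseat=(424,400),bs1=(252,335),bs2=(304,327),bs3=(347,417),bs4=(292,430))
for k,(u,v) in Q.items(): print(k,np.round(world(c,235+(u-2.5)/6,130+(v-2.5)/6,.024),4))
print('wrist')
c=dict(np.load('cam_wrist.npz'))
for k,(u,v,z) in dict(bwell=(192,102,.024),bseat=(197,177,.024),s1=(122,95,.024),s2=(155,94,.024),s3=(160,183,.024),s4=(129,185,.024),t1=(109,64,.024),t2=(226,69,.024),t3=(228,212,.024),t4=(127,209,.024),knob=(317,312,.028),lid=(317,309,.011),stopper=(323,370,.03)).items(): print(k,np.round(world(c,u,v,z),4))
```

```text
white [ 0.5218 -0.2829  0.054 ]
black [ 0.6186 -0.3608  0.054 ]
black_base [ 0.6172 -0.3623  0.004 ]
bigblack [ 0.4269 -0.3636  0.07  ]
knob [ 0.6191 -0.19    0.028 ]
flange [ 0.6214 -0.1874  0.011 ]
cruc [ 0.5179 -0.4364  0.036 ]
boat [ 0.5216 -0.1895  0.016 ]
b1 [ 0.4842 -0.1879  0.016 ]
b2 [ 0.561  -0.1909  0.016 ]
stop [ 0.6322 -0.2677  0.03  ]
mb1 [ 0.5074 -0.3357  0.019 ]
mb2 [ 0.5372 -0.3475  0.019 ]
mb3 [ 0.5182 -0.3936  0.019 ]
mb4 [ 0.4869 -0.3825  0.019 ]
owell [0.5674 0.331  0.024 ]
oseat [0.5778 0.2502 0.024 ]
os1 [0.5015 0.32   0.024 ]
os2 [0.5217 0.3261 0.024 ]
os3 [0.5356 0.2393 0.024 ]
os4 [0.5113 0.2374 0.024 ]
bwell [0.4949 0.0706 0.024 ]
bseat [ 0.4888 -0.0112  0.024 ]
bs1 [0.4282 0.0769 0.024 ]
bs2 [0.4547 0.0736 0.024 ]
bs3 [ 0.4498 -0.0101  0.024 ]
bs4 [ 0.4222 -0.0101  0.024 ]
wrist
bwell [0.4966 0.073  0.024 ]
bseat [ 0.4925 -0.0054  0.024 ]
s1 [0.4265 0.0797 0.024 ]
s2 [0.4601 0.0807 0.024 ]
s3 [ 0.4509 -0.0122  0.024 ]
s4 [ 0.4163 -0.0145  0.024 ]
t1 [0.4193 0.1087 0.024 ]
t2 [0.534  0.1041 0.024 ]
t3 [ 0.5229 -0.0462  0.024 ]
t4 [ 0.4089 -0.0427  0.024 ]
knob [ 0.6238 -0.1777  0.028 ]
lid [ 0.6237 -0.1858  0.011 ]
stopper [ 0.6317 -0.268   0.03  ]
```

apply_moves(rows=[{"x":-40,"y":-15},{"x":-40,"y":-15},{"x":-40,"y":-15},{"x":-40,"y":-15},{"x":-40,"y":-15}])

```text
invalid input at $.rows[0]: expected keys x, y, z, ax, ay, az, gripper
```

apply_moves(rows=[{"x":-40,"y":-14},{"x":-40,"y":-14},{"x":0}])

```text
invalid input at $.rows[0]: expected keys x, y, z, ax, ay, az, gripper
```

apply_moves(rows=[{"x":-40,"y":-15,"z":0,"ax":0,"ay":0,"az":0,"gripper":0},{"x":-40,"y":-15,"z":0,"ax":0,"ay":0,"az":0,"gripper":0},{"x":-40,"y":-15,"z":0,"ax":0,"ay":0,"az":0,"gripper":0},{"x":-40,"y":-15,"z":0,"ax":0,"ay":0,"az":0,"gripper":0},{"x":-40,"y":-15,"z":0,"ax":0,"ay":0,"az":0,"gripper":0}])

```text
clock: 0.57
position: [0.5507, -0.1967, 0.2422]
ee_rot: [0.707, 0.707, 0.0, -0.0]
ft_force: [1.1, 0.4, 0.0]
grip_width: 1.0
grasp_force: 0.0
```

apply_moves(rows=[{"x":-40,"y":-15,"z":0,"ax":0,"ay":0,"az":0,"gripper":0},{"x":-40,"y":-13,"z":0,"ax":0,"ay":0,"az":0,"gripper":0},{"x":0,"y":0,"z":0,"ax":0,"ay":0,"az":0,"gripper":0},{"x":0,"y":0,"z":0,"ax":0,"ay":0,"az":0,"gripper":0}])

```text
clock: 0.9
position: [0.5228, -0.2766, 0.2421]
ee_rot: [0.709, 0.705, -0.0, -0.0]
ft_force: [-0.2, 1.3, 0.5]
grip_width: 0.998
grasp_force: 0.0
```

Run:
```python
from h import *
c=snap('wrist','w1.png',None,1.25); o=get_obs(); print(o['clock'],o['position'],R.from_quat(o['ee_rot']).as_matrix().round(3))
for n,p in dict(white=(.522,-.283,.054),black=(.6186,-.3608,.054),knob=(.621,-.19,.028),cruc=(.518,-.4364,.036),boat=(.522,-.1895,.016)).items(): print(n,np.round(np.array(pix(c,p))*1.25))
```

```text
0.95 [ 0.52402399 -0.27411549  0.24204501] [[ 0.002  1.    -0.   ]
 [ 1.    -0.002  0.   ]
 [ 0.    -0.    -1.   ]]
white [396. 231.]
black [508. 317.]
knob [520. 109.]
cruc [393. 379.]
boat [396. 109.]
```

View pics/w1.png

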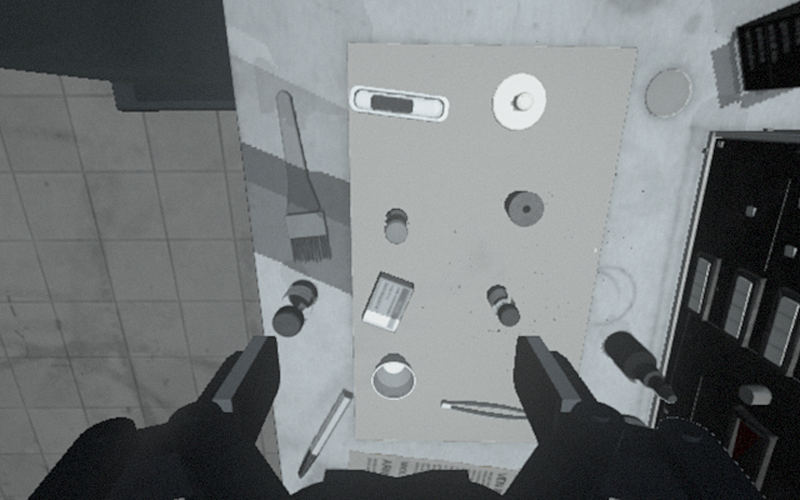

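w1: predictions agree with the picture. White cap at (397,231), black cap (509,315), knob (523,102), boat (400,104) ends (350,98) and (448,110), crucible rim (393,377), matchbox (388,302), stopper (524,208).

Run:
```python
from h import *
c=dict(np.load('cam_wrist.npz'))
for n,(u,v,z) in dict(white=(397,232,.054),black=(509,316,.054),knob=(523.5,102,.028),flange=(519,102,.011),cruc=(393,377,.036),boat=(399.5,104,.016),b1=(349,98,.016),b2=(449,110,.016)).items(): print(n,np.round(world(c,u/1.25,v/1.25,z),4))
```

```text
white [ 0.5227 -0.2836  0.054 ]
black [ 0.6193 -0.3595  0.054 ]
knob [ 0.623 -0.185  0.028]
flange [ 0.6242 -0.1845  0.011 ]
cruc [ 0.518  -0.4339  0.036 ]
boat [ 0.5252 -0.1856  0.016 ]
b1 [ 0.4841 -0.1808  0.016 ]
b2 [ 0.5659 -0.1905  0.016 ]
```

apply_moves(rows=[{"x":-8,"y":-1,"z":35,"ax":0,"ay":0,"az":0,"gripper":0},{"x":0,"y":0,"z":35,"ax":0,"ay":0,"az":0,"gripper":0},{"x":0,"y":0,"z":35,"ax":0,"ay":0,"az":0,"gripper":0},{"x":0,"y":0,"z":30,"ax":0,"ay":0,"az":0,"gripper":0},{"x":0,"y":0,"z":0,"ax":0,"ay":0,"az":0,"gripper":0}])

```text
clock: 1.37
position: [0.5209, -0.2779, 0.101]
ee_rot: [0.706, 0.708, -0.001, -0.005]
ft_force: [-1.5, -0.2, -1.2]
grip_width: 1.0
grasp_force: 0.0
```

apply_moves(rows=[{"x":0,"y":0,"z":0,"ax":0,"ay":0,"az":0,"gripper":0},{"x":0,"y":0,"z":0,"ax":0,"ay":0,"az":0,"gripper":0}])

```text
clock: 1.53
position: [0.5248, -0.2812, 0.1093]
ee_rot: [0.707, 0.708, 0.001, 0.001]
ft_force: [0.6, 0.9, 1.0]
grip_width: 1.0
grasp_force: 0.0
```

apply_moves(rows=[{"x":-2,"y":-2,"z":15,"ax":0,"ay":0,"az":0,"gripper":0},{"x":0,"y":0,"z":15,"ax":0,"ay":0,"az":0,"gripper":0},{"x":0,"y":0,"z":15,"ax":0,"ay":0,"az":0,"gripper":0},{"x":0,"y":0,"z":0,"ax":0,"ay":0,"az":0,"gripper":0},{"x":0,"y":0,"z":0,"ax":0,"ay":0,"az":0,"gripper":0}])

```text
clock: 1.95
position: [0.5224, -0.2837, 0.0641]
ee_rot: [0.707, 0.707, 0.0, 0.001]
ft_force: [0.1, 0.1, -0.0]
grip_width: 1.001
grasp_force: 0.0
```

apply_moves(rows=[{"x":0,"y":0,"z":0,"ax":0,"ay":0,"az":0,"gripper":0},{"x":0,"y":0,"z":0,"ax":0,"ay":0,"az":0,"gripper":0},{"x":0,"y":0,"z":0,"ax":0,"ay":0,"az":0,"gripper":0}])

```text
clock: 2.2
position: [0.5222, -0.284, 0.0637]
ee_rot: [0.707, 0.707, 0.0, 0.001]
ft_force: [0.6, 0.9, -0.0]
grip_width: 1.001
grasp_force: 0.0
```

apply_moves(rows=[{"x":0,"y":0,"z":15,"ax":0,"ay":0,"az":0,"gripper":0},{"x":0,"y":0,"z":14,"ax":0,"ay":0,"az":0,"gripper":0},{"x":0,"y":0,"z":0,"ax":0,"ay":0,"az":0,"gripper":0},{"x":0,"y":0,"z":0,"ax":0,"ay":0,"az":0,"gripper":0.6},{"x":0,"y":0,"z":0,"ax":0,"ay":0,"az":0,"gripper":0.6}], newtons=30)

```text
clock: 2.62
position: [0.5218, -0.2839, 0.0343]
ee_rot: [0.707, 0.707, 0.0, 0.0]
ft_force: [0.6, 0.6, -0.3]
grip_width: 0.749
grasp_force: 0.0
```

apply_moves(rows=[{"x":0,"y":0,"z":0,"ax":0,"ay":0,"az":0,"gripper":1},{"x":0,"y":0,"z":0,"ax":0,"ay":0,"az":0,"gripper":1},{"x":0,"y":0,"z":0,"ax":0,"ay":0,"az":0,"gripper":1},{"x":0,"y":0,"z":0,"ax":0,"ay":0,"az":0,"gripper":1},{"x":0,"y":0,"z":0,"ax":0,"ay":0,"az":0,"gripper":1}], newtons=30)

```text
clock: 3.03
position: [0.5217, -0.2838, 0.0339]
ee_rot: [0.707, 0.707, 0.0, 0.0]
ft_force: [-0.7, 0.6, 4.6]
grip_width: 0.231
grasp_force: 29.7
```

apply_moves(rows=[{"x":0,"y":0,"z":0,"ax":0,"ay":0,"az":0,"gripper":1},{"x":0,"y":0,"z":0,"ax":0,"ay":0,"az":0,"gripper":1},{"x":0,"y":0,"z":-10,"ax":0,"ay":0,"az":0,"gripper":1},{"x":0,"y":0,"z":-15,"ax":0,"ay":0,"az":0,"gripper":1},{"x":0,"y":0,"z":0,"ax":0,"ay":0,"az":0,"gripper":1}], newtons=30)

```text
clock: 3.45
position: [0.5226, -0.2844, 0.0611]
ee_rot: [0.707, 0.707, 0.001, 0.002]
ft_force: [-0.2, -0.4, -0.4]
grip_width: 0.231
grasp_force: 29.5
```

apply_moves(rows=[{"x":0,"y":0,"z":-25,"ax":0,"ay":0,"az":0,"gripper":1},{"x":10,"y":0,"z":-25,"ax":0,"ay":0,"az":0,"gripper":1},{"x":25,"y":-2,"z":-20,"ax":0,"ay":0,"az":0,"gripper":1},{"x":35,"y":-4,"z":-5,"ax":0,"ay":0,"az":0,"gripper":1},{"x":35,"y":-4,"z":0,"ax":0,"ay":0,"az":0,"gripper":1}])

```text
clock: 3.87
position: [0.512, -0.1785, 0.1353]
ee_rot: [0.708, 0.706, 0.001, 0.002]
ft_force: [0.9, 0.2, -0.4]
grip_width: 0.232
grasp_force: 29.5
```

apply_moves(rows=[{"x":35,"y":-4,"z":0,"ax":0,"ay":0,"az":0,"gripper":1},{"x":35,"y":-4,"z":0,"ax":0,"ay":0,"az":0,"gripper":1},{"x":35,"y":-4,"z":0,"ax":0,"ay":0,"az":0,"gripper":1},{"x":35,"y":-4,"z":0,"ax":0,"ay":0,"az":0,"gripper":1},{"x":35,"y":0,"z":0,"ax":0,"ay":0,"az":0,"gripper":1}])

```text
clock: 4.28
position: [0.4944, -0.0022, 0.1334]
ee_rot: [0.707, 0.707, -0.0, 0.0]
ft_force: [2.1, -1.3, -0.4]
grip_width: 0.23
grasp_force: 29.5
```

apply_moves(rows=[{"x":30,"y":0,"z":0,"ax":0,"ay":0,"az":0,"gripper":1},{"x":20,"y":0,"z":0,"ax":0,"ay":0,"az":0,"gripper":1},{"x":10,"y":0,"z":0,"ax":0,"ay":0,"az":0,"gripper":1},{"x":0,"y":0,"z":0,"ax":0,"ay":0,"az":0,"gripper":1},{"x":0,"y":0,"z":0,"ax":0,"ay":0,"az":0,"gripper":1}])

```text
clock: 4.7
position: [0.4954, 0.0554, 0.1332]
ee_rot: [0.707, 0.707, -0.0, 0.0]
ft_force: [0.3, 0.3, -0.9]
grip_width: 0.234
grasp_force: 29.5
```

apply_moves(rows=[{"x":0,"y":0,"z":0,"ax":0,"ay":0,"az":0,"gripper":1},{"x":0,"y":0,"z":0,"ax":0,"ay":0,"az":0,"gripper":1},{"x":0,"y":0,"z":0,"ax":0,"ay":0,"az":0,"gripper":1},{"x":0,"y":0,"z":0,"ax":0,"ay":0,"az":0,"gripper":1}])

```text
clock: 5.03
position: [0.4954, 0.0554, 0.1333]
ee_rot: [0.708, 0.707, -0.0, 0.0]
ft_force: [-0.1, -0.3, 0.4]
grip_width: 0.23
grasp_force: 29.5
```

Run:
```python
from h import *
c=snap('wrist','w2.png',None,1.25); o=get_obs(); print(o['clock'],o['position'],o['grip_width'])
```

```text
5.0833 [0.4954292  0.05563678 0.13332972] 0.23231574638136843
```

View pics/w2.png

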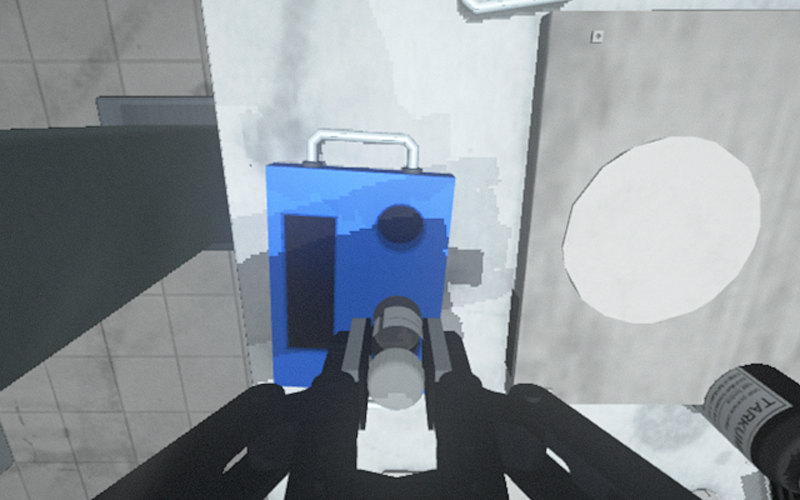

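w2: the white vial is held upright. Blue well centre at (401,226), slot corners (285,215), (335,217), (337,348), (289,347).

Run:
```python
from h import *
c=dict(np.load('cam_wrist.npz'))
for n,(u,v) in dict(well=(401,226),s1=(285,215),s2=(335,217),s3=(337,348),s4=(289,347),t1=(268,165),t2=(455,176)).items(): print(n,np.round(world(c,u/1.25,v/1.25,.024),4))
```

```text
well [0.4979 0.0742 0.024 ]
s1 [0.4281 0.0811 0.024 ]
s2 [0.4581 0.0798 0.024 ]
s3 [ 0.455  -0.0105  0.024 ]
s4 [ 0.4227 -0.0097  0.024 ]
t1 [0.4208 0.1107 0.024 ]
t2 [0.5293 0.1042 0.024 ]
```

apply_moves(rows=[{"x":9,"y":2,"z":15,"ax":0,"ay":0,"az":0,"gripper":1},{"x":9,"y":0,"z":20,"ax":0,"ay":0,"az":0,"gripper":1},{"x":0,"y":0,"z":20,"ax":0,"ay":0,"az":0,"gripper":1},{"x":0,"y":0,"z":15,"ax":0,"ay":0,"az":0,"gripper":1},{"x":0,"y":0,"z":0,"ax":0,"ay":0,"az":0,"gripper":1}])

```text
clock: 5.5
position: [0.4954, 0.0738, 0.0605]
ee_rot: [0.707, 0.707, -0.002, -0.001]
ft_force: [-0.9, -0.3, 0.8]
grip_width: 0.232
grasp_force: 29.5
```

apply_moves(rows=[{"x":0,"y":0,"z":0,"ax":0,"ay":0,"az":0,"gripper":1},{"x":0,"y":0,"z":0,"ax":0,"ay":0,"az":0,"gripper":1},{"x":0,"y":0,"z":0,"ax":0,"ay":0,"az":0,"gripper":1}])

```text
clock: 5.75
position: [0.4982, 0.0743, 0.0646]
ee_rot: [0.707, 0.707, 0.001, 0.001]
ft_force: [-0.2, 0.5, -0.2]
grip_width: 0.232
grasp_force: 29.5
```

apply_moves(rows=[{"x":0,"y":0,"z":9,"ax":0,"ay":0,"az":0,"gripper":1},{"x":0,"y":0,"z":9,"ax":0,"ay":0,"az":0,"gripper":1},{"x":0,"y":0,"z":8,"ax":0,"ay":0,"az":0,"gripper":1},{"x":0,"y":0,"z":0,"ax":0,"ay":0,"az":0,"gripper":1},{"x":0,"y":0,"z":0,"ax":0,"ay":0,"az":0,"gripper":1}])

```text
clock: 6.17
position: [0.4969, 0.0742, 0.0366]
ee_rot: [0.707, 0.707, -0.001, -0.0]
ft_force: [-0.1, -0.9, 0.3]
grip_width: 0.23
grasp_force: 30.8
```

apply_moves(rows=[{"x":0,"y":0,"z":0,"ax":0,"ay":0,"az":0,"gripper":1},{"x":0,"y":0,"z":0,"ax":0,"ay":0,"az":0,"gripper":1}])

```text
clock: 6.33
position: [0.4973, 0.0743, 0.0374]
ee_rot: [0.707, 0.707, -0.0, -0.0]
ft_force: [0.0, 0.1, 0.5]
grip_width: 0.233
grasp_force: 30.8
```

apply_moves(rows=[{"x":0,"y":0,"z":0,"ax":0,"ay":0,"az":0,"gripper":0.5},{"x":0,"y":0,"z":0,"ax":0,"ay":0,"az":0,"gripper":0.3},{"x":0,"y":0,"z":0,"ax":0,"ay":0,"az":0,"gripper":0.2},{"x":0,"y":0,"z":0,"ax":0,"ay":0,"az":0,"gripper":0.2},{"x":0,"y":0,"z":-10,"ax":0,"ay":0,"az":0,"gripper":0}])

```text
clock: 6.75
position: [0.4962, 0.0741, 0.0462]
ee_rot: [0.707, 0.707, -0.001, -0.001]
ft_force: [-0.4, 0.5, -1.0]
grip_width: 0.92
grasp_force: 0.0
```

apply_moves(rows=[{"x":0,"y":0,"z":-20,"ax":0,"ay":0,"az":0,"gripper":0},{"x":0,"y":0,"z":-30,"ax":0,"ay":0,"az":0,"gripper":0},{"x":0,"y":0,"z":-30,"ax":0,"ay":0,"az":0,"gripper":0},{"x":0,"y":0,"z":-10,"ax":0,"ay":0,"az":0,"gripper":0},{"x":0,"y":0,"z":0,"ax":0,"ay":0,"az":0,"gripper":0}])

```text
clock: 7.17
position: [0.4992, 0.0747, 0.141]
ee_rot: [0.707, 0.707, 0.002, 0.002]
ft_force: [1.4, -0.8, 0.2]
grip_width: 1.0
grasp_force: 0.0
```

apply_moves(rows=[{"x":-30,"y":4,"z":0,"ax":0,"ay":0,"az":0,"gripper":0},{"x":-38,"y":5,"z":0,"ax":0,"ay":0,"az":0,"gripper":0},{"x":-38,"y":5,"z":0,"ax":0,"ay":0,"az":0,"gripper":0},{"x":-38,"y":5,"z":0,"ax":0,"ay":0,"az":0,"gripper":0},{"x":-38,"y":5,"z":0,"ax":0,"ay":0,"az":0,"gripper":0}])

```text
clock: 7.58
position: [0.5207, -0.1094, 0.1366]
ee_rot: [0.707, 0.707, -0.0, -0.0]
ft_force: [1.0, -0.3, 0.3]
grip_width: 1.001
grasp_force: 0.0
```

apply_moves(rows=[{"x":-38,"y":0,"z":0,"ax":0,"ay":0,"az":0,"gripper":0},{"x":-30,"y":0,"z":0,"ax":0,"ay":0,"az":0,"gripper":0},{"x":-12,"y":0,"z":0,"ax":0,"ay":0,"az":0,"gripper":0},{"x":0,"y":0,"z":0,"ax":0,"ay":0,"az":-7,"gripper":0},{"x":0,"y":0,"z":0,"ax":0,"ay":0,"az":-7,"gripper":0}])

```text
clock: 8.0
position: [0.5207, -0.1883, 0.1363]
ee_rot: [0.614, 0.789, -0.0, -0.001]
ft_force: [0.1, 0.5, 0.1]
grip_width: 1.001
grasp_force: 0.0
```

apply_moves(rows=[{"x":0,"y":0,"z":0,"ax":0,"ay":0,"az":-7,"gripper":0},{"x":0,"y":0,"z":0,"ax":0,"ay":0,"az":-7,"gripper":0},{"x":0,"y":0,"z":0,"ax":0,"ay":0,"az":-7,"gripper":0},{"x":0,"y":0,"z":0,"ax":0,"ay":0,"az":-7,"gripper":0},{"x":0,"y":0,"z":0,"ax":0,"ay":0,"az":-7,"gripper":0}])

```text
clock: 8.42
position: [0.521, -0.1868, 0.1365]
ee_rot: [0.347, 0.938, 0.0, -0.001]
ft_force: [0.7, 1.0, 0.6]
grip_width: 0.999
grasp_force: 0.0
```

apply_moves(rows=[{"x":0,"y":0,"z":0,"ax":0,"ay":0,"az":-7,"gripper":0},{"x":0,"y":0,"z":0,"ax":0,"ay":0,"az":-7,"gripper":0},{"x":0,"y":0,"z":0,"ax":0,"ay":0,"az":-7,"gripper":0},{"x":0,"y":0,"z":0,"ax":0,"ay":0,"az":-7,"gripper":0},{"x":0,"y":0,"z":0,"ax":0,"ay":0,"az":-7,"gripper":0}])

```text
clock: 8.83
position: [0.521, -0.1868, 0.1365]
ee_rot: [0.049, 0.999, 0.0, -0.001]
ft_force: [1.4, -0.2, -0.2]
grip_width: 0.999
grasp_force: 0.0
```

apply_moves(rows=[{"x":0,"y":0,"z":0,"ax":0,"ay":0,"az":0,"gripper":0},{"x":0,"y":0,"z":0,"ax":0,"ay":0,"az":0,"gripper":0},{"x":0,"y":0,"z":0,"ax":0,"ay":0,"az":0,"gripper":0},{"x":0,"y":0,"z":0,"ax":0,"ay":0,"az":0,"gripper":0}])

```text
clock: 9.17
position: [0.5213, -0.1875, 0.1371]
ee_rot: [0.054, 0.999, 0.0, -0.0]
ft_force: [0.1, 0.5, -0.2]
grip_width: 1.003
grasp_force: 0.0
```

Run:
```python
from h import *
c=snap('wrist','w3.png',None,1.25); o=get_obs(); print(o['clock'],o['position'],o['joint_pos'].round(2))
m=R.from_quat(o['ee_rot']).as_matrix(); print(m.round(3))
for p in [(.523,-.187,.016),(.4825,-.1835,.016),(.5635,-.1906,.016)]: print(np.round(np.array(pix(c,p))*1.25))
```

```text
9.2167 [ 0.52133627 -0.18750403  0.13719528] [ 0.38  0.27 -0.14  1.77  0.04  1.1   1.7 ]
[[-0.994  0.107 -0.   ]
 [ 0.107  0.994  0.   ]
 [ 0.     0.    -1.   ]]
[398. 253.]
[396. 191.]
[399. 310.]
```

View pics/w3.png

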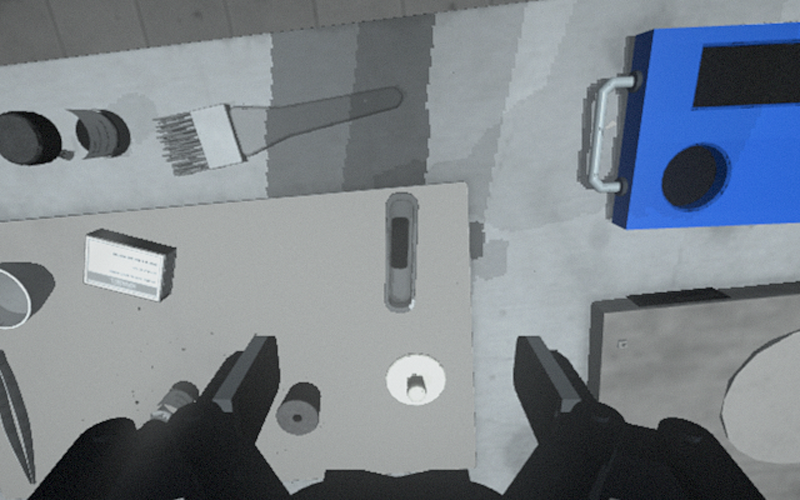

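w3: the boat lies nearly in line with the tool, centre (401,252), ends (402,193) and (400,312), about 2 mm to +y of the estimate.

apply_moves(rows=[{"x":-1,"y":2.5,"z":20,"ax":0,"ay":0,"az":0,"gripper":0.3},{"x":0,"y":0,"z":20,"ax":0,"ay":0,"az":0,"gripper":0.3},{"x":0,"y":0,"z":20,"ax":0,"ay":0,"az":0,"gripper":0.3},{"x":0,"y":0,"z":15,"ax":0,"ay":0,"az":0,"gripper":0.3},{"x":0,"y":0,"z":12,"ax":0,"ay":0,"az":0,"gripper":0.3}])

```text
clock: 9.63
position: [0.5221, -0.185, 0.0489]
ee_rot: [0.053, 0.999, 0.0, -0.001]
ft_force: [-0.3, 0.9, -0.2]
grip_width: 0.702
grasp_force: 0.0
```

apply_moves(rows=[{"x":0,"y":0,"z":0,"ax":0,"ay":0,"az":0,"gripper":0.3},{"x":0,"y":0,"z":0,"ax":0,"ay":0,"az":0,"gripper":0.3},{"x":0,"y":0,"z":0,"ax":0,"ay":0,"az":0,"gripper":0.3},{"x":0,"y":0,"z":0,"ax":0,"ay":0,"az":0,"gripper":0.3}])

```text
clock: 9.97
position: [0.5234, -0.1855, 0.0515]
ee_rot: [0.052, 0.999, -0.0, 0.001]
ft_force: [0.5, 0.8, -0.4]
grip_width: 0.698
grasp_force: 0.0
```

apply_moves(rows=[{"x":0,"y":0,"z":16,"ax":0,"ay":0,"az":0,"gripper":0.3},{"x":0,"y":0,"z":15.5,"ax":0,"ay":0,"az":0,"gripper":0.4},{"x":0,"y":0,"z":0,"ax":0,"ay":0,"az":0,"gripper":0.5},{"x":0,"y":0,"z":0,"ax":0,"ay":0,"az":0,"gripper":0.6},{"x":0,"y":0,"z":0,"ax":0,"ay":0,"az":0,"gripper":0.6}], newtons=30)

```text
clock: 10.38
position: [0.5233, -0.1855, 0.02]
ee_rot: [0.052, 0.999, -0.0, 0.001]
ft_force: [0.5, -0.6, -0.0]
grip_width: 0.401
grasp_force: 0.0
```

apply_moves(rows=[{"x":0,"y":0,"z":0,"ax":0,"ay":0,"az":0,"gripper":1},{"x":0,"y":0,"z":0,"ax":0,"ay":0,"az":0,"gripper":1},{"x":0,"y":0,"z":0,"ax":0,"ay":0,"az":0,"gripper":1},{"x":0,"y":0,"z":0,"ax":0,"ay":0,"az":0,"gripper":1},{"x":0,"y":0,"z":0,"ax":0,"ay":0,"az":0,"gripper":1}], newtons=30)

```text
clock: 10.8
position: [0.5234, -0.1855, 0.0202]
ee_rot: [0.052, 0.999, -0.0, 0.001]
ft_force: [-1.9, 0.9, 6.3]
grip_width: 0.225
grasp_force: 29.5
```

apply_moves(rows=[{"x":0,"y":0,"z":-10,"ax":0,"ay":0,"az":0,"gripper":1},{"x":0,"y":0,"z":-20,"ax":0,"ay":0,"az":0,"gripper":1},{"x":0,"y":0,"z":-25,"ax":0,"ay":0,"az":0,"gripper":1},{"x":0,"y":0,"z":-25,"ax":0,"ay":0,"az":0,"gripper":1},{"x":0,"y":0,"z":-10,"ax":0,"ay":0,"az":0,"gripper":1}], newtons=30)

```text
clock: 11.22
position: [0.5243, -0.1858, 0.1131]
ee_rot: [0.052, 0.999, -0.001, 0.002]
ft_force: [0.6, -0.4, 0.1]
grip_width: 0.223
grasp_force: 29.6
```

apply_moves(rows=[{"x":0,"y":0,"z":0,"ax":0,"ay":0,"az":7,"gripper":1},{"x":0,"y":0,"z":0,"ax":0,"ay":0,"az":7,"gripper":1},{"x":0,"y":0,"z":0,"ax":0,"ay":0,"az":7,"gripper":1},{"x":0,"y":0,"z":0,"ax":0,"ay":0,"az":7,"gripper":1},{"x":0,"y":0,"z":0,"ax":0,"ay":0,"az":7,"gripper":1}])

```text
clock: 11.63
position: [0.5225, -0.1853, 0.109]
ee_rot: [0.353, 0.936, 0.0, 0.0]
ft_force: [-0.6, 0.0, -0.3]
grip_width: 0.228
grasp_force: 29.6
```

apply_moves(rows=[{"x":0,"y":0,"z":0,"ax":0,"ay":0,"az":7,"gripper":1},{"x":0,"y":0,"z":0,"ax":0,"ay":0,"az":7,"gripper":1},{"x":0,"y":0,"z":0,"ax":0,"ay":0,"az":7,"gripper":1},{"x":0,"y":0,"z":0,"ax":0,"ay":0,"az":7,"gripper":1},{"x":0,"y":0,"z":0,"ax":0,"ay":0,"az":7,"gripper":1}])

```text
clock: 12.05
position: [0.5225, -0.1852, 0.109]
ee_rot: [0.618, 0.786, 0.0, 0.0]
ft_force: [-0.0, -0.2, -0.5]
grip_width: 0.219
grasp_force: 29.6
```

apply_moves(rows=[{"x":0,"y":0,"z":0,"ax":0,"ay":0,"az":7,"gripper":1},{"x":0,"y":0,"z":0,"ax":0,"ay":0,"az":7,"gripper":1},{"x":0,"y":0,"z":0,"ax":0,"ay":0,"az":4,"gripper":1},{"x":25,"y":-12,"z":0,"ax":0,"ay":0,"az":0,"gripper":1},{"x":35,"y":-16,"z":0,"ax":0,"ay":0,"az":0,"gripper":1}])

```text
clock: 12.47
position: [0.4988, -0.1256, 0.1089]
ee_rot: [0.733, 0.68, -0.0, 0.001]
ft_force: [0.1, 1.1, 0.1]
grip_width: 0.227
grasp_force: 29.6
```

apply_moves(rows=[{"x":37,"y":-17,"z":0,"ax":0,"ay":0,"az":0,"gripper":1},{"x":37,"y":-17,"z":0,"ax":0,"ay":0,"az":0,"gripper":1},{"x":35,"y":-16,"z":0,"ax":0,"ay":0,"az":0,"gripper":1},{"x":30,"y":-14,"z":0,"ax":0,"ay":0,"az":0,"gripper":1},{"x":15,"y":-6,"z":0,"ax":0,"ay":0,"az":0,"gripper":1}])

```text
clock: 12.88
position: [0.4381, 0.0388, 0.1091]
ee_rot: [0.73, 0.683, 0.0, -0.0]
ft_force: [0.5, -0.3, -0.1]
grip_width: 0.223
grasp_force: 29.6
```

apply_moves(rows=[{"x":0,"y":0,"z":0,"ax":0,"ay":0,"az":0,"gripper":1},{"x":0,"y":0,"z":0,"ax":0,"ay":0,"az":0,"gripper":1},{"x":0,"y":0,"z":0,"ax":0,"ay":0,"az":0,"gripper":1},{"x":0,"y":0,"z":0,"ax":0,"ay":0,"az":0,"gripper":1}])

```text
clock: 13.22
position: [0.4401, 0.0339, 0.1089]
ee_rot: [0.732, 0.681, 0.0, 0.0]
ft_force: [-0.2, -0.5, -0.5]
grip_width: 0.223
grasp_force: 29.6
```

Run:
```python
from h import *
c=snap('wrist','w4.png',None,1.25); o=get_obs(); print(o['clock'],o['position'])
m=R.from_quat(o['ee_rot']).as_matrix(); print(m.round(3))
```

```text
13.2667 [0.44006611 0.03393302 0.10882036]
[[ 0.072  0.997  0.   ]
 [ 0.997 -0.072 -0.   ]
 [-0.     0.    -1.   ]]
```

View pics/w4.png

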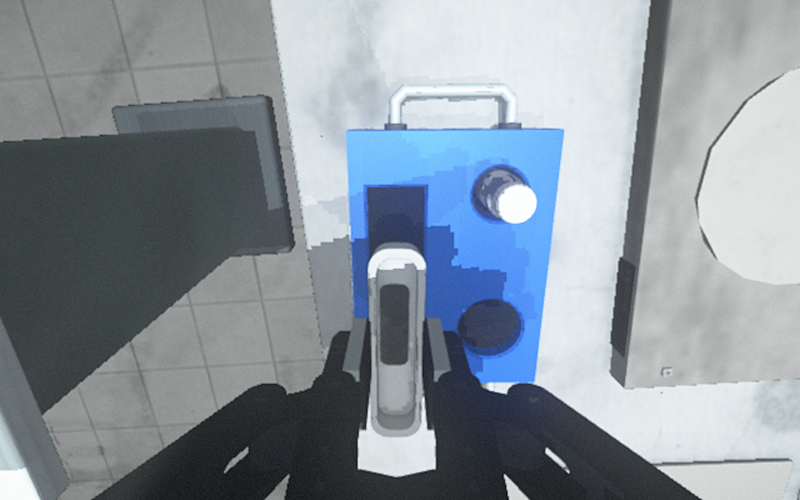

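w4: the white vial is standing in its well. The boat is held in line with the slot, whose far edge corners are at (367,185) and (428,185).

Run:
```python
from h import *
c=dict(np.load('cam_wrist.npz'))
a,b=[world(c,u/1.25,v/1.25,.024) for u,v in ((367,185),(428,185))]
print(a,b,(a+b)/2-.0465*np.array([.072,.997,0]))
# boat far end top and tail in hand, at z = .109-.020+.016
e=[world(c,u/1.25,v/1.25,.105) for u,v in ((397,243),(395,437))]; print(e,(e[0]+e[1])/2)
```

```text
[0.4276701  0.08238183 0.024     ] [0.4598037  0.08007462 0.024     ] [0.4403889  0.03486773 0.024     ]
[array([0.44290274, 0.07413044, 0.105     ]), array([ 0.43611859, -0.00938306,  0.105     ])] [0.43951067 0.03237369 0.105     ]
```

apply_moves(rows=[{"x":2,"y":1,"z":15,"ax":0,"ay":0,"az":0,"gripper":1},{"x":0,"y":0,"z":20,"ax":0,"ay":0,"az":0,"gripper":1},{"x":0,"y":0,"z":15,"ax":0,"ay":0,"az":0,"gripper":1},{"x":0,"y":0,"z":4,"ax":0,"ay":0,"az":0,"gripper":1},{"x":0,"y":0,"z":0,"ax":0,"ay":0,"az":0,"gripper":1}])

```text
clock: 13.68
position: [0.4403, 0.0362, 0.0539]
ee_rot: [0.732, 0.682, -0.001, -0.001]
ft_force: [-0.7, -0.5, 0.5]
grip_width: 0.221
grasp_force: 29.6
```

apply_moves(rows=[{"x":0,"y":0,"z":0,"ax":0,"ay":0,"az":0,"gripper":1},{"x":0,"y":0,"z":0,"ax":0,"ay":0,"az":0,"gripper":1},{"x":0,"y":0,"z":0,"ax":0,"ay":0,"az":0,"gripper":1}])

```text
clock: 13.93
position: [0.4416, 0.0369, 0.0557]
ee_rot: [0.731, 0.682, 0.001, 0.0]
ft_force: [-0.4, 0.1, -0.8]
grip_width: 0.227
grasp_force: 29.6
```

apply_moves(rows=[{"x":0,"y":0,"z":7,"ax":0,"ay":0,"az":0,"gripper":1},{"x":0,"y":0,"z":7,"ax":0,"ay":0,"az":0,"gripper":1},{"x":0,"y":0,"z":5,"ax":0,"ay":0,"az":0,"gripper":1},{"x":0,"y":0,"z":0,"ax":0,"ay":0,"az":0,"gripper":1},{"x":0,"y":0,"z":0,"ax":0,"ay":0,"az":0,"gripper":1}])

```text
clock: 14.35
position: [0.4408, 0.0369, 0.0353]
ee_rot: [0.731, 0.682, -0.0, -0.0]
ft_force: [0.6, 0.2, 1.0]
grip_width: 0.225
grasp_force: 30.3
```

apply_moves(rows=[{"x":0,"y":0,"z":0,"ax":0,"ay":0,"az":0,"gripper":1},{"x":0,"y":0,"z":0,"ax":0,"ay":0,"az":0,"gripper":1},{"x":0,"y":0,"z":0,"ax":0,"ay":0,"az":0,"gripper":1}])

```text
clock: 14.6
position: [0.4408, 0.0369, 0.0356]
ee_rot: [0.731, 0.682, -0.0, -0.0]
ft_force: [0.4, 1.1, 0.0]
grip_width: 0.223
grasp_force: 29.6
```

apply_moves(rows=[{"x":0,"y":0,"z":0,"ax":0,"ay":0,"az":0,"gripper":0.6},{"x":0,"y":0,"z":0,"ax":0,"ay":0,"az":0,"gripper":0.5},{"x":0,"y":0,"z":0,"ax":0,"ay":0,"az":0,"gripper":0.4},{"x":0,"y":0,"z":-10,"ax":0,"ay":0,"az":0,"gripper":0.4},{"x":0,"y":0,"z":-20,"ax":0,"ay":0,"az":0,"gripper":0.4}])

```text
clock: 15.02
position: [0.4394, 0.0368, 0.065]
ee_rot: [0.731, 0.682, -0.002, -0.001]
ft_force: [-0.4, -1.0, 0.3]
grip_width: 0.602
grasp_force: 0.0
```

apply_moves(rows=[{"x":0,"y":0,"z":-30,"ax":0,"ay":0,"az":0,"gripper":0},{"x":0,"y":0,"z":-35,"ax":0,"ay":0,"az":0,"gripper":0},{"x":0,"y":0,"z":-25,"ax":0,"ay":0,"az":0,"gripper":0},{"x":0,"y":0,"z":0,"ax":0,"ay":0,"az":0,"gripper":0},{"x":0,"y":0,"z":0,"ax":0,"ay":0,"az":0,"gripper":0}])

```text
clock: 15.43
position: [0.4419, 0.0371, 0.1578]
ee_rot: [0.731, 0.682, 0.002, 0.001]
ft_force: [-0.1, 0.2, -0.8]
grip_width: 0.999
grasp_force: 0.0
```

Run:
```python
from h import *
c=snap('wrist','w5.png',None,1.25); o=get_obs(); print(o['clock'],o['position'])
for x,y in ((27.9,40.2),(-29.9,2.1)): print(np.round(np.array(pix(c,(.4695+x/1000,.0328+y/1000,.03)))*1.25))
```

```text
15.4833 [0.44098361 0.03693837 0.15633276]
[480. 187.]
[393. 250.]
```

View pics/w5.png

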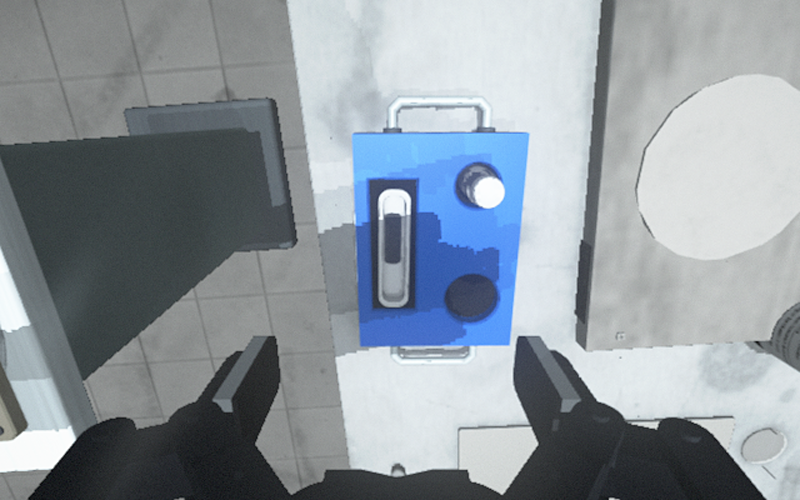

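w5: the boat lies flat inside the slot (397,250) and the white vial stands in its well. The blue kit is done. Next is the black-capped vial.

apply_moves(rows=[{"x":-25,"y":14,"z":0,"ax":0,"ay":0,"az":0,"gripper":0},{"x":-36,"y":19,"z":0,"ax":0,"ay":0,"az":0,"gripper":0},{"x":-36,"y":19,"z":0,"ax":0,"ay":0,"az":0,"gripper":0},{"x":-36,"y":19,"z":0,"ax":0,"ay":0,"az":0,"gripper":0},{"x":-36,"y":19,"z":0,"ax":0,"ay":0,"az":0,"gripper":0}])

```text
clock: 15.9
position: [0.5186, -0.1397, 0.1546]
ee_rot: [0.731, 0.682, -0.001, -0.001]
ft_force: [1.0, 0.0, 0.7]
grip_width: 1.002
grasp_force: 0.0
```

apply_moves(rows=[{"x":-36,"y":19,"z":0,"ax":0,"ay":0,"az":0,"gripper":0},{"x":-36,"y":19,"z":0,"ax":0,"ay":0,"az":0,"gripper":0},{"x":-36,"y":19,"z":0,"ax":0,"ay":0,"az":0,"gripper":0},{"x":-36,"y":19,"z":0,"ax":0,"ay":0,"az":0,"gripper":0},{"x":-36,"y":19,"z":0,"ax":0,"ay":0,"az":0,"gripper":0}])

```text
clock: 16.32
position: [0.6009, -0.3256, 0.154]
ee_rot: [0.731, 0.682, -0.001, -0.001]
ft_force: [0.9, -0.4, 0.7]
grip_width: 1.0
grasp_force: 0.0
```

apply_moves(rows=[{"x":-25,"y":14,"z":0,"ax":0,"ay":0,"az":0,"gripper":0},{"x":-9,"y":7,"z":10,"ax":0,"ay":0,"az":0,"gripper":0},{"x":0,"y":0,"z":20,"ax":0,"ay":0,"az":0,"gripper":0},{"x":0,"y":0,"z":20,"ax":0,"ay":0,"az":0,"gripper":0},{"x":0,"y":0,"z":0,"ax":0,"ay":0,"az":0,"gripper":0}])

```text
clock: 16.73
position: [0.6168, -0.3581, 0.0992]
ee_rot: [0.731, 0.682, -0.002, -0.004]
ft_force: [-0.7, 1.1, -1.0]
grip_width: 1.003
grasp_force: 0.0
```

apply_moves(rows=[{"x":0,"y":0,"z":0,"ax":0,"ay":0,"az":0,"gripper":0},{"x":0,"y":0,"z":0,"ax":0,"ay":0,"az":0,"gripper":0},{"x":0,"y":0,"z":0,"ax":0,"ay":0,"az":0,"gripper":0},{"x":0,"y":0,"z":0,"ax":0,"ay":0,"az":0,"gripper":0}])

```text
clock: 17.07
position: [0.6202, -0.3597, 0.1073]
ee_rot: [0.731, 0.682, 0.0, 0.001]
ft_force: [0.3, 0.3, 0.2]
grip_width: 0.999
grasp_force: 0.0
```

Run:
```python
from h import *
c=snap('wrist','w6.png'); o=get_obs(); print(o['clock'],o['position'])
im=cv2.imread('full_wrist.png'); g=cv2.cvtColor(im,cv2.COLOR_BGR2GRAY)
u,v=map(int,pix(c,(.619,-.3602,.054))); print(u,v)
w=g[v-45:v+45,u-45:u+45]; _,b=cv2.threshold(w,45,255,cv2.THRESH_BINARY_INV)
n,l,s,ce=cv2.connectedComponentsWithStats(b)
for i in range(1,n):
    if s[i,4]>60: print(s[i], ce[i]+[u-45,v-45], world(c,*(ce[i]+[u-45,v-45]),.054).round(4))
```

```text
17.1167 [ 0.62016049 -0.35968099  0.10712754]
315 234
```

apply_moves(rows=[{"x":0,"y":-1,"z":15,"ax":0,"ay":0,"az":0,"gripper":0},{"x":0,"y":0,"z":15,"ax":0,"ay":0,"az":0,"gripper":0},{"x":0,"y":0,"z":12,"ax":0,"ay":0,"az":0,"gripper":0},{"x":0,"y":0,"z":0,"ax":0,"ay":0,"az":0,"gripper":0},{"x":0,"y":0,"z":0,"ax":0,"ay":0,"az":0,"gripper":0}])

```text
clock: 17.53
position: [0.6185, -0.3592, 0.0636]
ee_rot: [0.731, 0.682, -0.0, -0.0]
ft_force: [0.6, -0.7, 0.4]
grip_width: 1.002
grasp_force: 0.0
```

apply_moves(rows=[{"x":0,"y":0,"z":0,"ax":0,"ay":0,"az":0,"gripper":0},{"x":0,"y":0,"z":10,"ax":0,"ay":0,"az":0,"gripper":0},{"x":0,"y":0,"z":10,"ax":0,"ay":0,"az":0,"gripper":0},{"x":0,"y":0,"z":11,"ax":0,"ay":0,"az":0,"gripper":0},{"x":0,"y":0,"z":0,"ax":0,"ay":0,"az":0,"gripper":0}])

```text
clock: 17.95
position: [0.6172, -0.3585, 0.0294]
ee_rot: [0.731, 0.682, -0.001, -0.002]
ft_force: [0.1, 0.7, -0.7]
grip_width: 1.003
grasp_force: 0.0
```

apply_moves(rows=[{"x":0,"y":0,"z":0,"ax":0,"ay":0,"az":0,"gripper":0.3},{"x":0,"y":0,"z":0,"ax":0,"ay":0,"az":0,"gripper":0.6},{"x":0,"y":0,"z":0,"ax":0,"ay":0,"az":0,"gripper":0.6},{"x":0,"y":0,"z":0,"ax":0,"ay":0,"az":0,"gripper":1},{"x":0,"y":0,"z":0,"ax":0,"ay":0,"az":0,"gripper":1}], newtons=30)

```text
clock: 18.37
position: [0.619, -0.3596, 0.0333]
ee_rot: [0.731, 0.682, 0.0, 0.0]
ft_force: [0.7, -0.1, -0.4]
grip_width: 0.3
grasp_force: 0.0
```

apply_moves(rows=[{"x":0,"y":0,"z":0,"ax":0,"ay":0,"az":0,"gripper":1},{"x":0,"y":0,"z":0,"ax":0,"ay":0,"az":0,"gripper":1},{"x":0,"y":0,"z":0,"ax":0,"ay":0,"az":0,"gripper":1},{"x":0,"y":0,"z":0,"ax":0,"ay":0,"az":0,"gripper":1}])

```text
clock: 18.7
position: [0.619, -0.3596, 0.0333]
ee_rot: [0.731, 0.682, 0.0, 0.0]
ft_force: [-0.4, 0.1, 4.9]
grip_width: 0.233
grasp_force: 30.1
```

apply_moves(rows=[{"x":0,"y":0,"z":-15,"ax":0,"ay":0,"az":0,"gripper":1},{"x":0,"y":0,"z":-30,"ax":0,"ay":0,"az":0,"gripper":1},{"x":0,"y":0,"z":-35,"ax":0,"ay":0,"az":0,"gripper":1},{"x":20,"y":-7,"z":-30,"ax":0,"ay":0,"az":0,"gripper":1},{"x":32,"y":-12,"z":-15,"ax":0,"ay":0,"az":0,"gripper":1}])

```text
clock: 19.12
position: [0.6038, -0.3101, 0.163]
ee_rot: [0.733, 0.68, 0.0, 0.003]
ft_force: [1.1, -1.1, 1.3]
grip_width: 0.233
grasp_force: 29.8
```

apply_moves(rows=[{"x":35,"y":-13,"z":0,"ax":0,"ay":0,"az":0,"gripper":1},{"x":35,"y":-13,"z":0,"ax":0,"ay":0,"az":0,"gripper":1},{"x":35,"y":-13,"z":0,"ax":0,"ay":0,"az":0,"gripper":1},{"x":35,"y":-13,"z":0,"ax":0,"ay":0,"az":0,"gripper":1},{"x":35,"y":-13,"z":0,"ax":0,"ay":0,"az":0,"gripper":1}])

```text
clock: 19.53
position: [0.5499, -0.1256, 0.1588]
ee_rot: [0.731, 0.682, 0.0, 0.0]
ft_force: [0.8, 0.5, -0.3]
grip_width: 0.231
grasp_force: 29.8
```

apply_moves(rows=[{"x":35,"y":-13,"z":0,"ax":0,"ay":0,"az":0,"gripper":1},{"x":35,"y":-13,"z":0,"ax":0,"ay":0,"az":0,"gripper":1},{"x":35,"y":-13,"z":0,"ax":0,"ay":0,"az":0,"gripper":1},{"x":35,"y":0,"z":0,"ax":0,"ay":0,"az":0,"gripper":1},{"x":35,"y":0,"z":0,"ax":0,"ay":0,"az":0,"gripper":1}])

```text
clock: 19.95
position: [0.5234, 0.0516, 0.1591]
ee_rot: [0.731, 0.682, 0.0, 0.0]
ft_force: [0.9, -0.3, 0.7]
grip_width: 0.235
grasp_force: 29.8
```

apply_moves(rows=[{"x":35,"y":0,"z":0,"ax":0,"ay":0,"az":0,"gripper":1},{"x":35,"y":0,"z":0,"ax":0,"ay":0,"az":0,"gripper":1},{"x":35,"y":2,"z":0,"ax":0,"ay":0,"az":0,"gripper":1},{"x":35,"y":2,"z":0,"ax":0,"ay":0,"az":0,"gripper":1},{"x":25,"y":2,"z":0,"ax":0,"ay":0,"az":0,"gripper":1}])

```text
clock: 20.37
position: [0.5411, 0.2179, 0.1589]
ee_rot: [0.731, 0.683, 0.001, -0.0]
ft_force: [0.6, -0.4, -0.3]
grip_width: 0.229
grasp_force: 29.8
```

apply_moves(rows=[{"x":15,"y":0,"z":0,"ax":0,"ay":0,"az":0,"gripper":1},{"x":0,"y":0,"z":0,"ax":0,"ay":0,"az":0,"gripper":1},{"x":0,"y":0,"z":0,"ax":0,"ay":0,"az":0,"gripper":1},{"x":0,"y":0,"z":0,"ax":0,"ay":0,"az":0,"gripper":1},{"x":0,"y":0,"z":0,"ax":0,"ay":0,"az":0,"gripper":1}])

```text
clock: 20.78
position: [0.543, 0.2273, 0.158]
ee_rot: [0.732, 0.681, -0.0, 0.0]
ft_force: [0.5, 0.6, -0.6]
grip_width: 0.231
grasp_force: 29.8
```

Run:
```python
from h import *
c=snap('wrist','w7.png',None,1.25); o=get_obs(); print(o['clock'],o['position'],o['grip_width'])
```

```text
20.8333 [0.54294815 0.22752293 0.15806147] 0.23137968595051572
```

View pics/w7.png

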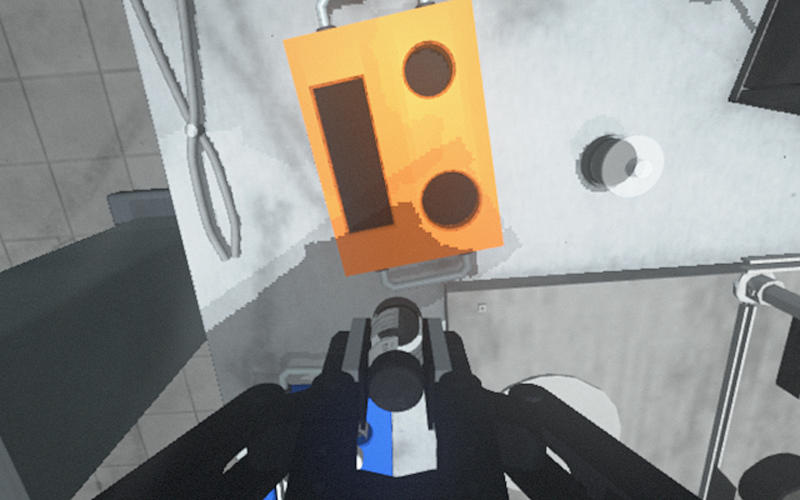

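w7: black vial held upright. Orange well at (429,69), seat (452,199), slot corners (313,89), (363,76), (394,222), (349,233).

Run:
```python
from h import *
from scipy.optimize import least_squares
c=dict(np.load('cam_wrist.npz'))
P=dict(well=(429,69,25,42),seat=(452,199,25,-38),s1=(313,89,-45.5,46.5),s2=(363,76,-14.5,46.5),s3=(394,222,-14.5,-46.5),s4=(349,233,-45.5,-46.5))
W=[world(c,u/1.25,v/1.25,.024)[:2] for u,v,_,_ in P.values()]; L=np.array([v[2:] for v in P.values()])/1000
rot=lambda t:np.array([[np.cos(t),-np.sin(t)],[np.sin(t),np.cos(t)]])
f=lambda p:(L@rot(p[2]).T+p[:2]-W).ravel()
s=least_squares(f,[.55,.28,.1]); print(s.x,np.degrees(s.x[2]),(s.fun*1000).round(1)); print(L[:2]@rot(s.x[2]).T+s.x[:2],W[:2])
```

```text
[0.55068386 0.28904225 0.13529912] 7.752068654612135 [ 0.   0.2 -0.5 -0.2 -0.2  1.1 -0.3  0.3  0.5 -1.3  0.5 -0. ]
[[0.56979014 0.33403058]
 [0.58058108 0.25476169]] [array([0.56975078, 0.33386873]), array([0.58110961, 0.25495354])]
```

apply_moves(rows=[{"x":30,"y":5,"z":0,"ax":0,"ay":0,"az":0,"gripper":1},{"x":35,"y":6,"z":5,"ax":0,"ay":0,"az":0,"gripper":1},{"x":28,"y":5,"z":15,"ax":0,"ay":0,"az":0,"gripper":1},{"x":15,"y":2,"z":20,"ax":0,"ay":0,"az":0,"gripper":1},{"x":0,"y":0,"z":15,"ax":0,"ay":0,"az":0,"gripper":1}])

```text
clock: 21.25
position: [0.5673, 0.3392, 0.1015]
ee_rot: [0.73, 0.683, 0.0, -0.001]
ft_force: [-0.2, -0.2, -1.4]
grip_width: 0.234
grasp_force: 29.8
```

apply_moves(rows=[{"x":0,"y":0,"z":15,"ax":0,"ay":0,"az":0,"gripper":1},{"x":0,"y":0,"z":10,"ax":0,"ay":0,"az":0,"gripper":1},{"x":0,"y":0,"z":0,"ax":0,"ay":0,"az":0,"gripper":1},{"x":0,"y":0,"z":0,"ax":0,"ay":0,"az":0,"gripper":1},{"x":0,"y":0,"z":0,"ax":0,"ay":0,"az":0,"gripper":1}])

```text
clock: 21.67
position: [0.5689, 0.3356, 0.0791]
ee_rot: [0.732, 0.682, 0.001, 0.0]
ft_force: [0.0, -0.1, 0.3]
grip_width: 0.229
grasp_force: 29.8
```

apply_moves(rows=[{"x":0,"y":0,"z":0,"ax":0,"ay":0,"az":0,"gripper":1},{"x":0,"y":0,"z":0,"ax":0,"ay":0,"az":0,"gripper":1}])

```text
clock: 21.83
position: [0.5686, 0.3359, 0.079]
ee_rot: [0.731, 0.682, 0.001, 0.0]
ft_force: [-0.3, 0.0, -1.0]
grip_width: 0.231
grasp_force: 29.8
```

Correct y by −2 mm, then lower 42 mm.

apply_moves(rows=[{"x":-2,"y":0.5,"z":8,"ax":0,"ay":0,"az":0,"gripper":1},{"x":0,"y":0,"z":10,"ax":0,"ay":0,"az":0,"gripper":1},{"x":0,"y":0,"z":0,"ax":0,"ay":0,"az":0,"gripper":1},{"x":0,"y":0,"z":0,"ax":0,"ay":0,"az":0,"gripper":1},{"x":0,"y":0,"z":8,"ax":0,"ay":0,"az":0,"gripper":1}])

```text
clock: 22.25
position: [0.5692, 0.3343, 0.0529]
ee_rot: [0.731, 0.682, 0.001, 0.0]
ft_force: [1.2, 0.7, 0.5]
grip_width: 0.237
grasp_force: 29.8
```

apply_moves(rows=[{"x":0,"y":0,"z":8,"ax":0,"ay":0,"az":0,"gripper":1},{"x":0,"y":0,"z":7,"ax":0,"ay":0,"az":0,"gripper":1},{"x":0,"y":0,"z":0,"ax":0,"ay":0,"az":0,"gripper":1},{"x":0,"y":0,"z":0,"ax":0,"ay":0,"az":0,"gripper":1},{"x":0,"y":0,"z":0,"ax":0,"ay":0,"az":0,"gripper":1}])

```text
clock: 22.67
position: [0.5683, 0.3337, 0.0363]
ee_rot: [0.731, 0.682, -0.0, -0.0]
ft_force: [0.3, -0.9, -0.3]
grip_width: 0.232
grasp_force: 30.0
```

apply_moves(rows=[{"x":0,"y":0,"z":0,"ax":0,"ay":0,"az":0,"gripper":0.5},{"x":0,"y":0,"z":0,"ax":0,"ay":0,"az":0,"gripper":0.3},{"x":0,"y":0,"z":0,"ax":0,"ay":0,"az":0,"gripper":0.2},{"x":0,"y":0,"z":0,"ax":0,"ay":0,"az":0,"gripper":0.2},{"x":0,"y":0,"z":-10,"ax":0,"ay":0,"az":0,"gripper":0}])

```text
clock: 23.08
position: [0.5674, 0.3331, 0.0452]
ee_rot: [0.731, 0.682, -0.002, -0.0]
ft_force: [-0.7, -1.1, -0.3]
grip_width: 0.919
grasp_force: 0.0
```

apply_moves(rows=[{"x":0,"y":0,"z":-20,"ax":0,"ay":0,"az":0,"gripper":0},{"x":0,"y":0,"z":-30,"ax":0,"ay":0,"az":0,"gripper":0},{"x":0,"y":0,"z":-35,"ax":0,"ay":0,"az":0,"gripper":0},{"x":-15,"y":0,"z":-15,"ax":0,"ay":0,"az":0,"gripper":0},{"x":-30,"y":0,"z":0,"ax":0,"ay":0,"az":0,"gripper":0}])

```text
clock: 23.5
position: [0.5661, 0.2938, 0.1526]
ee_rot: [0.73, 0.684, 0.005, -0.0]
ft_force: [0.5, 0.3, 0.1]
grip_width: 0.998
grasp_force: 0.0
```

apply_moves(rows=[{"x":-40,"y":0,"z":0,"ax":0,"ay":0,"az":0,"gripper":0},{"x":-40,"y":0,"z":0,"ax":0,"ay":0,"az":0,"gripper":0},{"x":-40,"y":0,"z":0,"ax":0,"ay":0,"az":0,"gripper":0},{"x":-40,"y":0,"z":0,"ax":0,"ay":0,"az":0,"gripper":0},{"x":-40,"y":0,"z":0,"ax":0,"ay":0,"az":0,"gripper":0}])

```text
clock: 23.92
position: [0.5511, 0.0876, 0.1479]
ee_rot: [0.731, 0.682, 0.001, 0.0]
ft_force: [1.1, 0.1, 0.2]
grip_width: 0.995
grasp_force: 0.0
```

apply_moves(rows=[{"x":-40,"y":0,"z":0,"ax":0,"ay":0,"az":0,"gripper":0},{"x":-40,"y":0,"z":0,"ax":0,"ay":0,"az":0,"gripper":0},{"x":-40,"y":0,"z":0,"ax":0,"ay":0,"az":0,"gripper":0},{"x":-40,"y":0,"z":0,"ax":0,"ay":0,"az":0,"gripper":0},{"x":-40,"y":0,"z":0,"ax":0,"ay":0,"az":0,"gripper":0}])

```text
clock: 24.33
position: [0.5371, -0.112, 0.148]
ee_rot: [0.731, 0.682, 0.001, 0.0]
ft_force: [0.8, 0.2, 0.8]
grip_width: 0.999
grasp_force: 0.0
```

apply_moves(rows=[{"x":-40,"y":0,"z":0,"ax":0,"ay":0,"az":0,"gripper":0},{"x":-40,"y":0,"z":0,"ax":0,"ay":0,"az":0,"gripper":0},{"x":-40,"y":0,"z":0,"ax":0,"ay":0,"az":0,"gripper":0},{"x":-40,"y":0,"z":0,"ax":0,"ay":0,"az":0,"gripper":0},{"x":-40,"y":0,"z":0,"ax":0,"ay":0,"az":0,"gripper":0}])

```text
clock: 24.75
position: [0.5232, -0.3115, 0.148]
ee_rot: [0.731, 0.682, 0.0, 0.001]
ft_force: [0.5, -0.5, -0.4]
grip_width: 0.998
grasp_force: 0.0
```

apply_moves(rows=[{"x":-40,"y":0,"z":0,"ax":0,"ay":0,"az":0,"gripper":0},{"x":-40,"y":0,"z":0,"ax":0,"ay":0,"az":0,"gripper":0},{"x":-25,"y":0,"z":0,"ax":0,"ay":0,"az":0,"gripper":0},{"x":0,"y":0,"z":0,"ax":0,"ay":0,"az":0,"gripper":0},{"x":0,"y":0,"z":0,"ax":0,"ay":0,"az":0,"gripper":0}])

```text
clock: 25.17
position: [0.5153, -0.4161, 0.1472]
ee_rot: [0.732, 0.681, -0.0, 0.0]
ft_force: [0.6, 1.0, -0.1]
grip_width: 0.993
grasp_force: 0.0
```

apply_moves(rows=[{"x":0,"y":0,"z":0,"ax":0,"ay":0,"az":0,"gripper":0},{"x":0,"y":0,"z":0,"ax":0,"ay":0,"az":0,"gripper":0},{"x":0,"y":0,"z":0,"ax":0,"ay":0,"az":0,"gripper":0}])

```text
clock: 25.42
position: [0.517, -0.4128, 0.1472]
ee_rot: [0.731, 0.683, 0.0, 0.0]
ft_force: [-0.0, 0.2, 1.1]
grip_width: 1.003
grasp_force: 0.0
```

apply_moves(rows=[{"x":-12,"y":1.5,"z":15,"ax":0,"ay":0,"az":0,"gripper":0.2},{"x":-10,"y":1,"z":25,"ax":0,"ay":0,"az":0,"gripper":0.25},{"x":0,"y":0,"z":20,"ax":0,"ay":0,"az":0,"gripper":0.25},{"x":0,"y":0,"z":12,"ax":0,"ay":0,"az":0,"gripper":0.25},{"x":0,"y":0,"z":0,"ax":0,"ay":0,"az":0,"gripper":0.25}])

```text
clock: 25.83
position: [0.5163, -0.4344, 0.0719]
ee_rot: [0.731, 0.682, -0.0, -0.002]
ft_force: [0.2, 0.5, -0.3]
grip_width: 0.749
grasp_force: 0.0
```

apply_moves(rows=[{"x":0,"y":0,"z":0,"ax":0,"ay":0,"az":0,"gripper":0.25},{"x":0,"y":0,"z":0,"ax":0,"ay":0,"az":0,"gripper":0.25},{"x":0,"y":0,"z":0,"ax":0,"ay":0,"az":0,"gripper":0.25},{"x":0,"y":0,"z":0,"ax":0,"ay":0,"az":0,"gripper":0.25}])

```text
clock: 26.17
position: [0.5178, -0.4368, 0.0763]
ee_rot: [0.731, 0.682, 0.0, 0.001]
ft_force: [0.2, -0.4, 0.0]
grip_width: 0.752
grasp_force: 0.0
```

Run:
```python
from h import *
c=snap('wrist','w8.png',None,1.25); o=get_obs(); print(o['clock'],o['position'],o['grip_width'])
m=R.from_quat(o['ee_rot']).as_matrix()
t=np.linspace(0,6.28,12)
print(np.round([np.array(pix(c,(.518+.021*np.cos(a),-.4352+.021*np.sin(a),.036)))*1.25 for a in (0,1.57,3.14,4.71)]))
```

```text
26.2167 [ 0.51760677 -0.43672703  0.07599732] 0.7477714386603124
[[443. 297.]
 [394. 257.]
 [352. 303.]
 [400. 340.]]
```

View pics/w8.png

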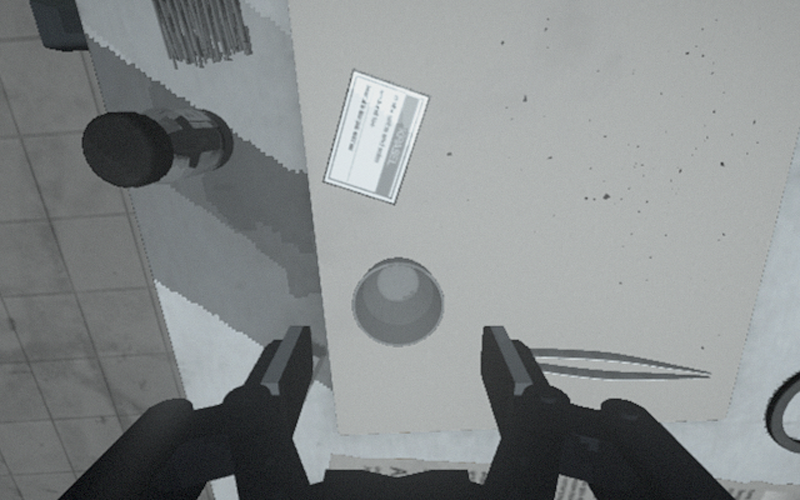

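w8: crucible rim centre (398,303), within 1 mm of the TCP axis, and the fingers are clear of the matchbox. Grasping.

apply_moves(rows=[{"x":0,"y":0.8,"z":15,"ax":0,"ay":0,"az":0,"gripper":0.25},{"x":0,"y":0,"z":18,"ax":0,"ay":0,"az":0,"gripper":0.25},{"x":0,"y":0,"z":17,"ax":0,"ay":0,"az":0,"gripper":0.25},{"x":0,"y":0,"z":0,"ax":0,"ay":0,"az":0,"gripper":0.25},{"x":0,"y":0,"z":0,"ax":0,"ay":0,"az":0,"gripper":0.25}])

```text
clock: 26.63
position: [0.5173, -0.4361, 0.0237]
ee_rot: [0.731, 0.682, -0.0, -0.001]
ft_force: [-0.0, 0.1, 0.1]
grip_width: 0.751
grasp_force: 0.0
```

apply_moves(rows=[{"x":0,"y":0,"z":0,"ax":0,"ay":0,"az":0,"gripper":0.3},{"x":0,"y":0,"z":0,"ax":0,"ay":0,"az":0,"gripper":0.4},{"x":0,"y":0,"z":0,"ax":0,"ay":0,"az":0,"gripper":0.5},{"x":0,"y":0,"z":0,"ax":0,"ay":0,"az":0,"gripper":0.6},{"x":0,"y":0,"z":0,"ax":0,"ay":0,"az":0,"gripper":0.7}], newtons=25)

```text
clock: 27.05
position: [0.5186, -0.4371, 0.0262]
ee_rot: [0.731, 0.682, 0.0, 0.001]
ft_force: [0.0, 1.1, 6.8]
grip_width: 0.472
grasp_force: 24.8
```

apply_moves(rows=[{"x":0,"y":0,"z":0,"ax":0,"ay":0,"az":0,"gripper":1},{"x":0,"y":0,"z":0,"ax":0,"ay":0,"az":0,"gripper":1},{"x":0,"y":0,"z":0,"ax":0,"ay":0,"az":0,"gripper":1}], newtons=25)

```text
clock: 27.3
position: [0.5186, -0.4371, 0.0262]
ee_rot: [0.731, 0.682, 0.0, 0.001]
ft_force: [-1.7, 0.7, 6.9]
grip_width: 0.475
grasp_force: 24.8
```

apply_moves(rows=[{"x":0,"y":0,"z":-10,"ax":0,"ay":0,"az":0,"gripper":1},{"x":0,"y":0,"z":-20,"ax":0,"ay":0,"az":0,"gripper":1},{"x":0,"y":0,"z":-30,"ax":0,"ay":0,"az":0,"gripper":1},{"x":0,"y":0,"z":-30,"ax":0,"ay":0,"az":0,"gripper":1},{"x":15,"y":0,"z":-20,"ax":0,"ay":0,"az":0,"gripper":1}])

```text
clock: 27.72
position: [0.518, -0.425, 0.1386]
ee_rot: [0.733, 0.681, -0.001, 0.002]
ft_force: [0.0, -0.7, 0.4]
grip_width: 0.474
grasp_force: 25.3
```

apply_moves(rows=[{"x":25,"y":0,"z":-5,"ax":0,"ay":0,"az":0,"gripper":1},{"x":35,"y":0,"z":0,"ax":0,"ay":0,"az":0,"gripper":1},{"x":38,"y":0,"z":0,"ax":0,"ay":0,"az":0,"gripper":1},{"x":38,"y":0,"z":0,"ax":0,"ay":0,"az":0,"gripper":1},{"x":38,"y":0,"z":0,"ax":0,"ay":0,"az":0,"gripper":1}])

```text
clock: 28.13
position: [0.5309, -0.2464, 0.1406]
ee_rot: [0.731, 0.682, 0.0, 0.0]
ft_force: [0.6, 0.5, -0.2]
grip_width: 0.472
grasp_force: 25.3
```

apply_moves(rows=[{"x":38,"y":0,"z":0,"ax":0,"ay":0,"az":0,"gripper":1},{"x":38,"y":0,"z":0,"ax":0,"ay":0,"az":0,"gripper":1},{"x":38,"y":0,"z":0,"ax":0,"ay":0,"az":0,"gripper":1},{"x":38,"y":0,"z":0,"ax":0,"ay":0,"az":0,"gripper":1},{"x":38,"y":0,"z":0,"ax":0,"ay":0,"az":0,"gripper":1}])

```text
clock: 28.55
position: [0.5441, -0.0568, 0.1408]
ee_rot: [0.731, 0.682, 0.0, 0.0]
ft_force: [0.6, 0.0, 0.2]
grip_width: 0.474
grasp_force: 25.3
```

apply_moves(rows=[{"x":38,"y":0,"z":0,"ax":0,"ay":0,"az":0,"gripper":1},{"x":38,"y":0,"z":0,"ax":0,"ay":0,"az":0,"gripper":1},{"x":38,"y":0,"z":0,"ax":0,"ay":0,"az":0,"gripper":1},{"x":38,"y":0,"z":0,"ax":0,"ay":0,"az":0,"gripper":1},{"x":38,"y":0,"z":0,"ax":0,"ay":0,"az":0,"gripper":1}])

```text
clock: 28.97
position: [0.5574, 0.1327, 0.1408]
ee_rot: [0.731, 0.682, 0.0, 0.0]
ft_force: [0.8, -0.8, -0.7]
grip_width: 0.47
grasp_force: 25.3
```

apply_moves(rows=[{"x":38,"y":5,"z":0,"ax":0,"ay":0,"az":0,"gripper":1},{"x":32,"y":5,"z":0,"ax":0,"ay":0,"az":0,"gripper":1},{"x":20,"y":2,"z":0,"ax":0,"ay":0,"az":0,"gripper":1},{"x":10,"y":0,"z":0,"ax":0,"ay":0,"az":0,"gripper":1},{"x":0,"y":0,"z":0,"ax":0,"ay":0,"az":0,"gripper":1}])

```text
clock: 29.38
position: [0.576, 0.2323, 0.14]
ee_rot: [0.73, 0.683, 0.0, -0.0]
ft_force: [0.1, 0.3, -0.6]
grip_width: 0.472
grasp_force: 25.3
```

apply_moves(rows=[{"x":0,"y":0,"z":0,"ax":0,"ay":0,"az":0,"gripper":1},{"x":0,"y":0,"z":0,"ax":0,"ay":0,"az":0,"gripper":1},{"x":0,"y":0,"z":0,"ax":0,"ay":0,"az":0,"gripper":1},{"x":0,"y":0,"z":0,"ax":0,"ay":0,"az":0,"gripper":1}])

```text
clock: 29.72
position: [0.5768, 0.2282, 0.1401]
ee_rot: [0.732, 0.681, -0.0, 0.0]
ft_force: [-0.1, 0.0, -1.1]
grip_width: 0.471
grasp_force: 25.3
```

apply_moves(rows=[{"x":14,"y":1,"z":10,"ax":0,"ay":0,"az":0,"gripper":1},{"x":12,"y":1,"z":20,"ax":0,"ay":0,"az":0,"gripper":1},{"x":0,"y":0,"z":25,"ax":0,"ay":0,"az":0,"gripper":1},{"x":0,"y":0,"z":18,"ax":0,"ay":0,"az":0,"gripper":1},{"x":0,"y":0,"z":0,"ax":0,"ay":0,"az":0,"gripper":1}])

```text
clock: 30.13
position: [0.5777, 0.2552, 0.062]
ee_rot: [0.731, 0.682, -0.003, -0.001]
ft_force: [-0.2, -1.2, -1.8]
grip_width: 0.472
grasp_force: 25.4
```

apply_moves(rows=[{"x":0,"y":0,"z":0,"ax":0,"ay":0,"az":0,"gripper":1},{"x":0,"y":0,"z":0,"ax":0,"ay":0,"az":0,"gripper":1},{"x":0,"y":0,"z":0,"ax":0,"ay":0,"az":0,"gripper":1},{"x":0,"y":0,"z":0,"ax":0,"ay":0,"az":0,"gripper":1}])

```text
clock: 30.47
position: [0.5811, 0.256, 0.0683]
ee_rot: [0.731, 0.682, 0.001, 0.0]
ft_force: [-0.4, 0.5, 0.3]
grip_width: 0.472
grasp_force: 25.4
```

apply_moves(rows=[{"x":-1,"y":0,"z":8,"ax":0,"ay":0,"az":0,"gripper":1},{"x":0,"y":0,"z":8,"ax":0,"ay":0,"az":0,"gripper":1},{"x":0,"y":0,"z":8,"ax":0,"ay":0,"az":0,"gripper":1},{"x":0,"y":0,"z":7,"ax":0,"ay":0,"az":0,"gripper":1},{"x":0,"y":0,"z":0,"ax":0,"ay":0,"az":0,"gripper":1}])

```text
clock: 30.88
position: [0.5803, 0.2547, 0.0349]
ee_rot: [0.731, 0.682, -0.0, 0.0]
ft_force: [0.2, -0.1, -0.1]
grip_width: 0.473
grasp_force: 25.9
```

apply_moves(rows=[{"x":0,"y":0,"z":0,"ax":0,"ay":0,"az":0,"gripper":1},{"x":0,"y":0,"z":0,"ax":0,"ay":0,"az":0,"gripper":1},{"x":0,"y":0,"z":0,"ax":0,"ay":0,"az":0,"gripper":1}])

```text
clock: 31.13
position: [0.5801, 0.2547, 0.0354]
ee_rot: [0.731, 0.682, -0.0, -0.0]
ft_force: [-0.9, 1.0, -0.3]
grip_width: 0.468
grasp_force: 25.9
```

apply_moves(rows=[{"x":0,"y":0,"z":0,"ax":0,"ay":0,"az":0,"gripper":0.45},{"x":0,"y":0,"z":0,"ax":0,"ay":0,"az":0,"gripper":0.35},{"x":0,"y":0,"z":0,"ax":0,"ay":0,"az":0,"gripper":0.25},{"x":0,"y":0,"z":0,"ax":0,"ay":0,"az":0,"gripper":0.25},{"x":0,"y":0,"z":-10,"ax":0,"ay":0,"az":0,"gripper":0.25}])

```text
clock: 31.55
position: [0.5791, 0.2542, 0.0443]
ee_rot: [0.731, 0.682, -0.001, -0.0]
ft_force: [-1.2, -0.3, -0.3]
grip_width: 0.751
grasp_force: 0.0
```

apply_moves(rows=[{"x":0,"y":0,"z":-20,"ax":0,"ay":0,"az":0,"gripper":0.25},{"x":0,"y":0,"z":-30,"ax":0,"ay":0,"az":0,"gripper":0.3},{"x":0,"y":0,"z":-35,"ax":0,"ay":0,"az":0,"gripper":0.3},{"x":-15,"y":0,"z":-20,"ax":0,"ay":0,"az":0,"gripper":0.4},{"x":-30,"y":0,"z":0,"ax":0,"ay":0,"az":0,"gripper":0.4}])

```text
clock: 31.97
position: [0.5787, 0.2148, 0.1573]
ee_rot: [0.729, 0.684, 0.005, 0.001]
ft_force: [1.1, 0.7, 0.7]
grip_width: 0.6
grasp_force: 0.0
```

apply_moves(rows=[{"x":-38,"y":0,"z":0,"ax":0,"ay":0,"az":0,"gripper":0.4},{"x":-38,"y":0,"z":0,"ax":0,"ay":0,"az":0,"gripper":0.4},{"x":-38,"y":0,"z":0,"ax":0,"ay":0,"az":0,"gripper":0.4},{"x":-38,"y":0,"z":0,"ax":0,"ay":0,"az":0,"gripper":0.4},{"x":-38,"y":0,"z":0,"ax":0,"ay":0,"az":0,"gripper":0.4}])

```text
clock: 32.38
position: [0.5636, 0.0186, 0.1519]
ee_rot: [0.731, 0.682, 0.001, 0.0]
ft_force: [1.6, -0.0, 0.0]
grip_width: 0.601
grasp_force: 0.0
```

apply_moves(rows=[{"x":-38,"y":0,"z":0,"ax":0,"ay":0,"az":0,"gripper":0.4},{"x":-38,"y":0,"z":0,"ax":0,"ay":0,"az":0,"gripper":0.4},{"x":-38,"y":15,"z":0,"ax":0,"ay":0,"az":0,"gripper":0.4},{"x":-38,"y":20,"z":0,"ax":0,"ay":0,"az":0,"gripper":0.4},{"x":-30,"y":20,"z":0,"ax":0,"ay":0,"az":0,"gripper":0.4}])

```text
clock: 32.8
position: [0.6055, -0.1675, 0.1523]
ee_rot: [0.732, 0.681, 0.0, 0.001]
ft_force: [0.0, 0.8, -0.5]
grip_width: 0.601
grasp_force: 0.0
```

apply_moves(rows=[{"x":-15,"y":15,"z":0,"ax":0,"ay":0,"az":0,"gripper":0.4},{"x":0,"y":5,"z":0,"ax":0,"ay":0,"az":0,"gripper":0.4},{"x":0,"y":0,"z":0,"ax":0,"ay":0,"az":0,"gripper":0.4},{"x":0,"y":0,"z":0,"ax":0,"ay":0,"az":0,"gripper":0.4},{"x":0,"y":0,"z":0,"ax":0,"ay":0,"az":0,"gripper":0.4}])

```text
clock: 33.22
position: [0.6242, -0.1787, 0.1512]
ee_rot: [0.731, 0.683, 0.0, -0.0]
ft_force: [0.3, 0.3, 0.7]
grip_width: 0.597
grasp_force: 0.0
```

Run:
```python
from h import *
for k in range(3): c=snap('wrist','w9.png',None,1.25)
o=get_obs(); print(o['clock'],o['position'],o['grip_width'])
# lid flange = brightest blob near prediction
u,v=map(int,pix(c,(.6225,-.186,.012))); print('pred',u,v)
g=cv2.cvtColor(cv2.imread('full_wrist.png'),cv2.COLOR_BGR2GRAY); y0,x0=max(v-70,0),u-70
w=g[y0:v+70,x0:u+70]; print(np.percentile(w,[5,50,90,99]))
_,b=cv2.threshold(w,0,255,cv2.THRESH_OTSU)
n,l,s,ce=cv2.connectedComponentsWithStats(b)
for i in range(1,n):
    if s[i,4]>300:
        x,y,ww,hh=s[i,:4]; print(s[i],'c',x0+x+ww/2,y0+y+hh/2,world(c,x0+x+ww/2,y0+y+hh/2,.012).round(4))
```

```text
33.3667 [ 0.62426836 -0.1791989   0.15124077] 0.6024302002291926
pred 316 200
[136. 169. 172. 175.]
[    0     0   140   140 16543] c 316.0 200.0 [ 0.6225 -0.1851  0.012 ]
```

View pics/w9.png

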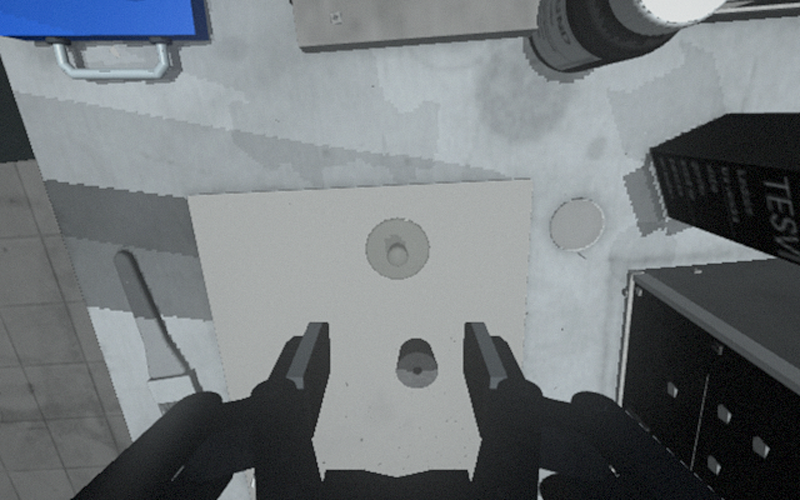

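w9: lid flange centre (397.5,249), knob top (397,255), stopper undisturbed at (417,370).

Run:
```python
from h import *
c=dict(np.load('cam_wrist.npz')); m=R.from_quat(get_obs()['ee_rot']).as_matrix(); p=get_obs()['position']
for u,v,z in ((397.5,249,.011),(397,255.5,.028)):
    w=world(c,u/1.25,v/1.25,z); print(w.round(4), ((w-p)@m*1000).round(1))
```

```text
[ 0.6242 -0.1848  0.011 ] [ -5.7   0.3 140.2]
[ 0.6239 -0.1838  0.028 ] [-4.700e+00 -1.000e-01  1.232e+02]
```

apply_moves(rows=[{"x":-5.5,"y":0,"z":20,"ax":0,"ay":0,"az":0,"gripper":0.5},{"x":0,"y":0,"z":25,"ax":0,"ay":0,"az":0,"gripper":0.5},{"x":0,"y":0,"z":25,"ax":0,"ay":0,"az":0,"gripper":0.5},{"x":0,"y":0,"z":20,"ax":0,"ay":0,"az":0,"gripper":0.5},{"x":0,"y":0,"z":5,"ax":0,"ay":0,"az":0,"gripper":0.5}])

```text
clock: 33.78
position: [0.6219, -0.1846, 0.0524]
ee_rot: [0.731, 0.682, -0.001, -0.002]
ft_force: [-0.7, -0.4, -1.0]
grip_width: 0.499
grasp_force: 0.0
```

apply_moves(rows=[{"x":0,"y":0,"z":0,"ax":0,"ay":0,"az":0,"gripper":0.5},{"x":0,"y":0,"z":0,"ax":0,"ay":0,"az":0,"gripper":0.5},{"x":0,"y":0,"z":0,"ax":0,"ay":0,"az":0,"gripper":0.5},{"x":0,"y":0,"z":0,"ax":0,"ay":0,"az":0,"gripper":0.5}])

```text
clock: 34.12
position: [0.625, -0.1859, 0.0576]
ee_rot: [0.731, 0.682, 0.001, 0.001]
ft_force: [0.4, -0.1, -0.2]
grip_width: 0.5
grasp_force: 0.0
```

apply_moves(rows=[{"x":1,"y":-0.5,"z":10,"ax":0,"ay":0,"az":0,"gripper":0.5},{"x":0,"y":0,"z":10,"ax":0,"ay":0,"az":0,"gripper":0.5},{"x":0,"y":0,"z":6,"ax":0,"ay":0,"az":0,"gripper":0.5},{"x":0,"y":0,"z":4,"ax":0,"ay":0,"az":0,"gripper":0.5},{"x":0,"y":0,"z":0,"ax":0,"ay":0,"az":0,"gripper":0.6}])

```text
clock: 34.53
position: [0.6227, -0.1845, 0.0242]
ee_rot: [0.731, 0.682, -0.001, -0.001]
ft_force: [-0.3, -0.1, -0.7]
grip_width: 0.4
grasp_force: 0.0
```

apply_moves(rows=[{"x":0,"y":0,"z":0,"ax":0,"ay":0,"az":0,"gripper":0.65},{"x":0,"y":0,"z":0,"ax":0,"ay":0,"az":0,"gripper":0.7},{"x":0,"y":0,"z":0,"ax":0,"ay":0,"az":0,"gripper":0.75},{"x":0,"y":0,"z":0,"ax":0,"ay":0,"az":0,"gripper":1},{"x":0,"y":0,"z":0,"ax":0,"ay":0,"az":0,"gripper":1}], newtons=30)

```text
clock: 34.95
position: [0.6239, -0.1848, 0.0264]
ee_rot: [0.731, 0.682, 0.0, 0.0]
ft_force: [-1.0, -0.8, 1.8]
grip_width: 0.133
grasp_force: 29.3
```

apply_moves(rows=[{"x":0,"y":0,"z":0,"ax":0,"ay":0,"az":0,"gripper":1},{"x":0,"y":0,"z":0,"ax":0,"ay":0,"az":0,"gripper":1},{"x":0,"y":0,"z":0,"ax":0,"ay":0,"az":0,"gripper":1}])

```text
clock: 35.2
position: [0.6239, -0.1848, 0.0263]
ee_rot: [0.731, 0.682, 0.0, 0.0]
ft_force: [-0.4, 1.0, 4.6]
grip_width: 0.134
grasp_force: 29.5
```

apply_moves(rows=[{"x":0,"y":0,"z":-10,"ax":0,"ay":0,"az":0,"gripper":1},{"x":0,"y":0,"z":-20,"ax":0,"ay":0,"az":0,"gripper":1},{"x":0,"y":-5,"z":-30,"ax":0,"ay":0,"az":0,"gripper":1},{"x":0,"y":-15,"z":-30,"ax":0,"ay":0,"az":0,"gripper":1},{"x":10,"y":-20,"z":-25,"ax":0,"ay":0,"az":0,"gripper":1}])

```text
clock: 35.62
position: [0.5844, -0.1739, 0.143]
ee_rot: [0.732, 0.681, 0.0, 0.001]
ft_force: [0.7, -0.5, 0.8]
grip_width: 0.134
grasp_force: 29.3
```

apply_moves(rows=[{"x":25,"y":-20,"z":-10,"ax":0,"ay":0,"az":0,"gripper":1},{"x":35,"y":-15,"z":0,"ax":0,"ay":0,"az":0,"gripper":1},{"x":38,"y":0,"z":0,"ax":0,"ay":0,"az":0,"gripper":1},{"x":38,"y":0,"z":0,"ax":0,"ay":0,"az":0,"gripper":1},{"x":38,"y":0,"z":0,"ax":0,"ay":0,"az":0,"gripper":1}])

```text
clock: 36.03
position: [0.5612, 0.0056, 0.1517]
ee_rot: [0.732, 0.682, 0.0, 0.0]
ft_force: [0.3, 0.4, -0.2]
grip_width: 0.132
grasp_force: 29.3
```

apply_moves(rows=[{"x":38,"y":0,"z":0,"ax":0,"ay":0,"az":0,"gripper":1},{"x":38,"y":0,"z":0,"ax":0,"ay":0,"az":0,"gripper":1},{"x":38,"y":0,"z":0,"ax":0,"ay":0,"az":0,"gripper":1},{"x":35,"y":0,"z":0,"ax":0,"ay":0,"az":0,"gripper":1},{"x":25,"y":0,"z":0,"ax":0,"ay":0,"az":0,"gripper":1}])

```text
clock: 36.45
position: [0.5731, 0.1816, 0.1513]
ee_rot: [0.73, 0.683, 0.0, -0.0]
ft_force: [-0.7, 0.3, -0.4]
grip_width: 0.139
grasp_force: 29.3
```

apply_moves(rows=[{"x":10,"y":0,"z":0,"ax":0,"ay":0,"az":0,"gripper":1},{"x":0,"y":0,"z":0,"ax":0,"ay":0,"az":0,"gripper":1},{"x":0,"y":0,"z":0,"ax":0,"ay":0,"az":0,"gripper":1},{"x":0,"y":0,"z":0,"ax":0,"ay":0,"az":0,"gripper":1},{"x":0,"y":0,"z":0,"ax":0,"ay":0,"az":0,"gripper":1}])

```text
clock: 36.87
position: [0.5748, 0.1853, 0.1509]
ee_rot: [0.732, 0.681, -0.0, 0.0]
ft_force: [0.4, -0.2, -0.8]
grip_width: 0.131
grasp_force: 29.3
```

Run:
```python
from h import *
for k in range(3): c=snap('wrist','w10.png',None,1.25)
o=get_obs(); print(o['clock'],o['position'],o['grip_width'])
print([np.round(np.array(pix(c,p))*1.25) for p in ((.5801,.2547,.046),(.569,.334,.056))])
```

```text
37.0167 [0.57469279 0.18633579 0.15097027] 0.1320072523492593
[array([398., 141.]), array([362., -30.])]
```

View pics/w10.png

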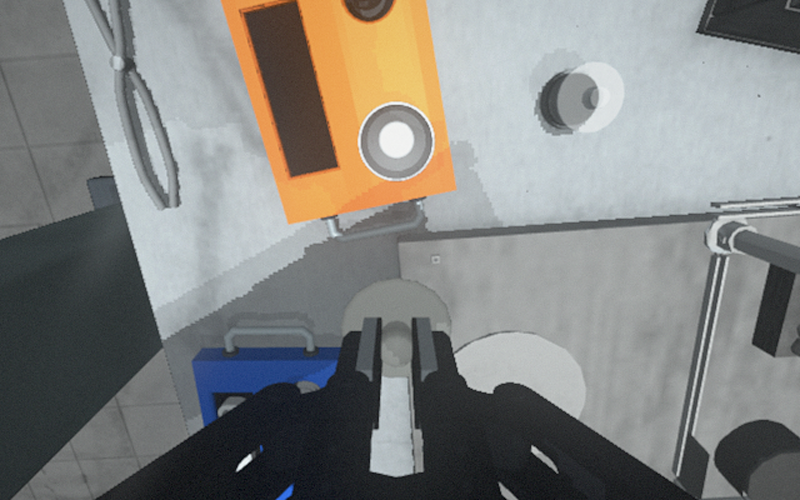

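w10: the crucible is seated upright with its rim centre at (396.5,141.5), within 1 mm of the prediction. The lid is held level.

apply_moves(rows=[{"x":20,"y":0,"z":0,"ax":0,"ay":0,"az":0,"gripper":1},{"x":28,"y":0,"z":10,"ax":0,"ay":0,"az":0,"gripper":1},{"x":20,"y":0,"z":20,"ax":0,"ay":0,"az":0,"gripper":1},{"x":0,"y":0,"z":20,"ax":0,"ay":0,"az":0,"gripper":1},{"x":0,"y":0,"z":12,"ax":0,"ay":0,"az":0,"gripper":1}])

```text
clock: 37.43
position: [0.5781, 0.2562, 0.0867]
ee_rot: [0.731, 0.683, -0.001, -0.001]
ft_force: [-1.3, -1.3, -0.3]
grip_width: 0.131
grasp_force: 29.3
```

apply_moves(rows=[{"x":0,"y":0,"z":0,"ax":0,"ay":0,"az":0,"gripper":1},{"x":0,"y":0,"z":0,"ax":0,"ay":0,"az":0,"gripper":1},{"x":0,"y":0,"z":0,"ax":0,"ay":0,"az":0,"gripper":1},{"x":0,"y":0,"z":0,"ax":0,"ay":0,"az":0,"gripper":1},{"x":0,"y":0,"z":0,"ax":0,"ay":0,"az":0,"gripper":1}])

```text
clock: 37.85
position: [0.58, 0.2552, 0.0902]
ee_rot: [0.732, 0.682, 0.001, 0.0]
ft_force: [-0.6, -0.1, 0.0]
grip_width: 0.13
grasp_force: 29.3
```

Lower 25 mm.

apply_moves(rows=[{"x":-0.5,"y":0,"z":8,"ax":0,"ay":0,"az":0,"gripper":1},{"x":0,"y":0,"z":7,"ax":0,"ay":0,"az":0,"gripper":1},{"x":0,"y":0,"z":5,"ax":0,"ay":0,"az":0,"gripper":1},{"x":0,"y":0,"z":3,"ax":0,"ay":0,"az":0,"gripper":1},{"x":0,"y":0,"z":2,"ax":0,"ay":0,"az":0,"gripper":1}])

```text
clock: 38.27
position: [0.5793, 0.2553, 0.0643]
ee_rot: [0.731, 0.682, 0.0, -0.0]
ft_force: [-5.9, -1.2, 20.0]
grip_width: 0.133
grasp_force: 31.2
```

apply_moves(rows=[{"x":0,"y":0,"z":0,"ax":0,"ay":0,"az":0,"gripper":1},{"x":0,"y":0,"z":0,"ax":0,"ay":0,"az":0,"gripper":1},{"x":0,"y":0,"z":0,"ax":0,"ay":0,"az":0,"gripper":1}])

```text
clock: 38.52
position: [0.5793, 0.2552, 0.0645]
ee_rot: [0.731, 0.682, 0.0, 0.0]
ft_force: [-2.7, 0.3, 6.5]
grip_width: 0.135
grasp_force: 30.0
```

apply_moves(rows=[{"x":0,"y":0,"z":0,"ax":0,"ay":0,"az":0,"gripper":0.8},{"x":0,"y":0,"z":0,"ax":0,"ay":0,"az":0,"gripper":0.7},{"x":0,"y":0,"z":0,"ax":0,"ay":0,"az":0,"gripper":0.6},{"x":0,"y":0,"z":0,"ax":0,"ay":0,"az":0,"gripper":0.5},{"x":0,"y":0,"z":-6,"ax":0,"ay":0,"az":0,"gripper":0.5}])

```text
clock: 38.93
position: [0.5784, 0.2546, 0.0686]
ee_rot: [0.731, 0.682, -0.001, -0.0]
ft_force: [0.3, 0.2, -0.5]
grip_width: 0.503
grasp_force: 0.0
```

apply_moves(rows=[{"x":0,"y":0,"z":-15,"ax":0,"ay":0,"az":0,"gripper":0.5},{"x":0,"y":0,"z":-25,"ax":0,"ay":0,"az":0,"gripper":0.5},{"x":0,"y":0,"z":-30,"ax":0,"ay":0,"az":0,"gripper":0.3},{"x":0,"y":0,"z":-20,"ax":0,"ay":0,"az":0,"gripper":0},{"x":0,"y":0,"z":0,"ax":0,"ay":0,"az":0,"gripper":0}])

```text
clock: 39.35
position: [0.5813, 0.256, 0.1655]
ee_rot: [0.731, 0.682, 0.004, 0.001]
ft_force: [-0.1, 0.7, 0.8]
grip_width: 0.901
grasp_force: 0.0
```

apply_moves(rows=[{"x":-25,"y":0,"z":0,"ax":0,"ay":0,"az":0,"gripper":0},{"x":0,"y":0,"z":0,"ax":0,"ay":0,"az":0,"gripper":0},{"x":0,"y":0,"z":0,"ax":0,"ay":0,"az":0,"gripper":0},{"x":0,"y":0,"z":0,"ax":0,"ay":0,"az":0,"gripper":0},{"x":0,"y":0,"z":0,"ax":0,"ay":0,"az":0,"gripper":0}])

```text
clock: 39.77
position: [0.5772, 0.2308, 0.1596]
ee_rot: [0.731, 0.682, -0.0, -0.0]
ft_force: [-0.3, 0.5, 0.6]
grip_width: 0.999
grasp_force: 0.0
```

Run:
```python
from h import *
for k in range(3): c=snap('wrist','w11.png',None,1.25)
o=get_obs(); print(o['clock'],o['position'],o['grip_width'])
for n,p in dict(knob=(.5797,.2548,.066),flange=(.5797,.2548,.048),bcap=(.569,.334,.056)).items(): print(n,np.round(np.array(pix(c,p))*1.25))
```

```text
39.9167 [0.5772093  0.23069039 0.15960477] 1.0011082087560634
knob [399. 224.]
flange [399. 217.]
bcap [368.  75.]
```

View pics/w11.png

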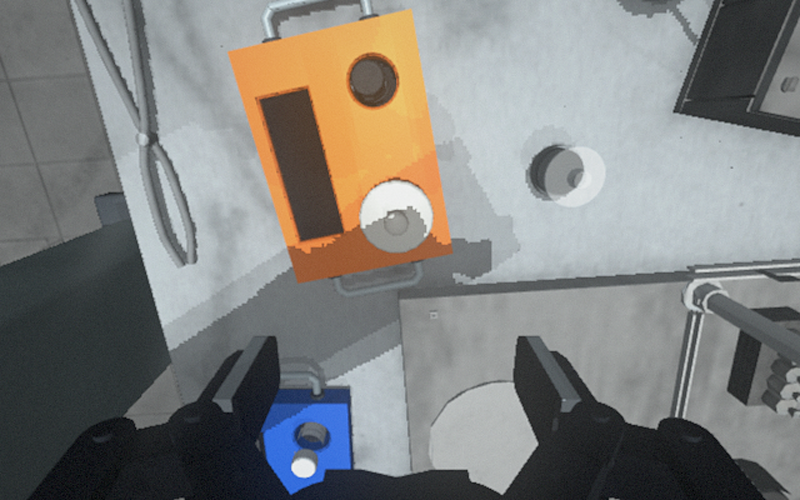

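w11 shows the lid centred on the crucible at (396,216), the knob at (397,222), and the black cap standing in its well at (371,79). The white vial is still in the blue well. This was my 15th picture, one over the limit of 14, because I miscounted. I will view no more and hand in.

```bash
python3 -c "
from workcell import *
print(hand_in())"
```

```text
the job is handed in; nothing more can be done
None
```

Both kits are made up and handed in at about 40 s on the robot's clock; hand-in returned no verdict, everything looked in place in the last wrist views, and I viewed 15 pictures, one over the limit of 14.

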